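# Set up the pH flow cell, its metering valve and the meter

## Robot

A 6-joint arm with a two-finger parallel gripper is mounted at the origin on the work surface. World frame = base frame: x ahead of the robot, y to its left, z up, the work surface at z = 0. Lengths are in m, angles in rad, forces in N, time in s.
With the tool pointing down it reaches from about 0.375 to 0.9 m from the base axis. Payload 3.1 kg.
Tool frame: the origin (TCP) lies midway between the tips of the shut fingers; the grasp point (between the pads) lies 19 mm behind it; z points along the fingers, y is the line along which they close (so a half turn about z gives the same grasp; the last joint's range is limited). The gripper opens to 85 mm and grips with 20 to 120 N. Pads are 22 mm wide; open, the fingers measure 114 mm over their backs; the gripper's body (76 mm by 85 mm) begins 54 mm behind the grasp point. The pads swing forward as they close: fully open they stand 13 mm farther back than shut.
Start: joints at [1.004, 0.527, 1.433, -0, 1.181, -0.178], TCP at [0.237, 0.578, 0.199] pointing down, gripper open.
Joint ranges: [-3.08, 3.08], [-0.75, 2.2], [0.22, 2.44], [-1.43, 4.57], [0, 2.65], [-2.85, 2.85]. Speed limits (rad/s): [2.79, 2.79, 3.14, 3.14, 3.14, 3.14].

## Interface

Orientations are given as a unit quaternion [x, y, z, w].
In Python, from station import manip gives the robot as it stands.
- The arm moves only by the tool step_arm, never from a script. Its argument "targets" is text: rows parted by semicolons, each of 4 numbers parted by spaces: the shift along the tool's x, y, z in mm, then the turn about the tool's z in degrees. A call has 1 to 12 rows; each row is the pose to reach, as a shift and turn from the pose commanded when the call began, along the tool's axes at that moment; what a row does not reach only later rows make up. A row lasts 1/10 s, in which the tool goes at most 50 mm and 8.59 degrees, less where a joint would pass 70% of its speed; a pose out of reach is approached as far as the arm can. A call with a gripper value outside its range is refused whole. "gripper" is the closure, from 0 (fully open) to 1 (shut), set as the call begins (left out, the last holds). The fingers move at their own pace and stop on an object; "squeeze" is the grip in N (left out, the last holds). Time passes only in rows, so rows that repeat a pose let the fingers close. It gives the time, the measured TCP pose, the force, the opening and the grip force at its end, in the units of the state.
- manip.sense(): the state, without advancing time (a new reading comes with each control period).
- manip.snapshot(name): name is "scene" or "top" or "wrist"; returns the picture (400x640x3 uint8, red, green, blue); there is no depth.
- manip.get_calibration(name): a dict with "fov_y" (degrees; the focal length in pixels is half the picture's height over the tangent of half this angle, whatever the lens; pixels are square), "cx", "cy" (the principal point, pixels), "extrinsics" (4x4, takes a point from camera to world coordinates); the wrist camera has in their place "tool_from_camera" (4x4, takes a point from camera to tool coordinates, whose origin is the TCP and whose axes are the flange's). Camera axes: x right, y down, z forward; pixel columns grow to the right and rows downward; lengths in m; the calibration is good to about 2 mm. A picture is of the moment at which its call begins: read the wrist's pose just before it. get_calibration takes no time and is no camera call.
- manip.sign_off(): hands the job in; it is judged then, once.
Trained networks look in the newest picture that a camera, given by its name, has taken for a name from the list of things; names that differ only in an ending like _2 or _b are one class to them, and where a whole thing is asked for, a point or a joint stands for the part that bears it (a point fixed in the world has none). Each returns a list of dicts, best first, with "p" (0 to 1); they miss things now and then, are a little off and sometimes report something else, mostly with a low value. They report only what shows in the picture. A call takes as long as a camera call.
- manip.recognise(camera, query): "position" ([column, row] in pixels, amid what is visible of it).
- manip.masks_of(camera, query): "pixels" (400x640 bool, what is visible of it) and "position" ([column, row] in pixels, amid what is visible of it).
- manip.mark_of(camera, query): "position" ([column, row] in pixels: a listed point, or the origin of a listed thing).
The state is a dict: "t": time; "q": joint angles; "qd": joint speeds; "tau": joint torques, N m; "tcp_pos": TCP position; "tool_rot": TCP orientation; "force": force on the tool from outside, world axes, zero at the start; "ft_torque": the same for the moment, N m; "finger_gap": opening from 0.0 (shut) to 1.0 (fully open); "gripper_force": force on a finger pad.
Only numpy, scipy, OpenCV 4.12 (cv2) and the standard library are available. Lean on these libraries where they do the work, as an engineer would, in place of code of your own. Each camera call takes 0.05 s, during which the arm holds its last target. There are 200 camera calls.

## Task

Fit every electrode from the wooden rack into the flow-cell port of its own colour, fully home with the collar down on the block. Only then open the metering valve: wind its handwheel anticlockwise until the pointer is well past the orange mark, then come back clockwise to the green mark in that one direction, so that the backlash stays taken up. The meter is to end on its sloped rest, face up, display end uphill, keypad end down by the lip; leave the two bottles and the beaker where they are.

Things in the scene. Friction and masses are not known exactly. Their poses are not given: they have to be found in the camera images.
- electrode_blue: A process pH electrode with blue cap and collar (may be absent), standing tip down in a hole of the wooden rack. Origin at the tip's underside, z up through the cap. Black shaft 22 mm across, 75 mm long (its lowest 10 mm taper to 14 mm); collar 36 mm across, 75 to 81 mm above the tip; round cap 30 mm across, 81 to 129 mm above the tip, to be gripped. A 3 mm black stub tops it. 120 g.
- seat_blue (a point): Where the tip (origin) of the blue electrode comes to lie in its port when its collar rests on the block: on the port's vertical axis, 10 mm above the table, 75 mm below the port's chamfered mouth (85 mm above the table); bore 24 mm across. The port is flanked by blue tabs on the fixed grey flow-cell block, 66 x 210 mm, four ports in a row 50 mm apart. Orientation is the block's: x across it, y along the row.
- electrode_yellow: A process pH electrode with yellow cap and collar (may be absent), standing tip down in a hole of the wooden rack. Origin at the tip's underside, z up through the cap. Black shaft 22 mm across, 75 mm long (its lowest 10 mm taper to 14 mm); collar 36 mm across, 75 to 81 mm above the tip; round cap 30 mm across, 81 to 129 mm above the tip, to be gripped. A 3 mm black stub tops it. 120 g.
- seat_yellow (a point): Where the tip (origin) of the yellow electrode comes to lie in its port when its collar rests on the block: on the port's vertical axis, 10 mm above the table, 75 mm below the port's chamfered mouth (85 mm above the table); bore 24 mm across. The port is flanked by yellow tabs on the fixed grey flow-cell block, 66 x 210 mm, four ports in a row 50 mm apart. Orientation is the block's: x across it, y along the row.
- electrode_red: A process pH electrode with red cap and collar (may be absent), standing tip down in a hole of the wooden rack. Origin at the tip's underside, z up through the cap. Black shaft 22 mm across, 75 mm long (its lowest 10 mm taper to 14 mm); collar 36 mm across, 75 to 81 mm above the tip; round cap 30 mm across, 81 to 129 mm above the tip, to be gripped. A 3 mm black stub tops it. 120 g.
- seat_red (a point): Where the tip (origin) of the red electrode comes to lie in its port when its collar rests on the block: on the port's vertical axis, 10 mm above the table, 75 mm below the port's chamfered mouth (85 mm above the table); bore 24 mm across. The port is flanked by red tabs on the fixed grey flow-cell block, 66 x 210 mm, four ports in a row 50 mm apart. Orientation is the block's: x across it, y along the row.
- electrode_green: A process pH electrode with green cap and collar (may be absent), standing tip down in a hole of the wooden rack. Origin at the tip's underside, z up through the cap. Black shaft 22 mm across, 75 mm long (its lowest 10 mm taper to 14 mm); collar 36 mm across, 75 to 81 mm above the tip; round cap 30 mm across, 81 to 129 mm above the tip, to be gripped. A 3 mm black stub tops it. 120 g.
- seat_green (a point): Where the tip (origin) of the green electrode comes to lie in its port when its collar rests on the block: on the port's vertical axis, 10 mm above the table, 75 mm below the port's chamfered mouth (85 mm above the table); bore 24 mm across. The port is flanked by green tabs on the fixed grey flow-cell block, 66 x 210 mm, four ports in a row 50 mm apart. Orientation is the block's: x across it, y along the row.
- rack: Wooden rack, fixed, 66 x 210 mm, top at 85 mm; four vertical 25 mm holes in a row along its y, 50 mm apart, one per electrode; electrodes hang in them by the collar. Origin under its centre on the table.
- valve: Metering valve, fixed: grey housing on a 150 mm square foot, white dial ring 160 mm across with top at 53 mm, handwheel above. Origin on the table on the vertical wheel axis; the wheel's upper face is 66 mm above the table.
- spindle (a joint): Turn of the valve spindle (rad), positive anticlockwise seen from above, limits -0.5 and 3.3; friction 0.08 N m holds it where it is left. The handwheel drives it with lost motion.
- handwheel (a joint): Turn of the handwheel relative to the spindle (rad), the backlash: between stops at -0.12 and +0.12. +0.12 while the wheel drives the spindle anticlockwise, -0.12 while it drives it clockwise; little friction. The wheel's total turn is spindle + handwheel: the pointer is on the green mark at 1.7 and on the orange one at 2.5, 0.8 rad further anticlockwise.
- crank (a point): Centre of the top of the black upright crank pin on the handwheel, 40 mm from the wheel axis. The pin is round, 16 mm across, rises 46 mm from the wheel's face (66 mm) to 112 mm above the table, does not spin on its own, and can be pinched from above.
- pointer (a point): Tip of the handwheel's white pointer at its rim, 58 mm from the axis, in line with the crank pin.
- green_mark (a point): Point 58 mm from the wheel axis beside the green mark on the dial ring; the pointer's tip coincides with it when set.
- meter: White handheld meter, 150 x 60 x 28 mm (x, y, z), 250 g, lying face up on the table. Origin at the centre of its underside, +x to the display end, z out of the face (green keypad nearer -x, display nearer +x).
- meter_display_end (a point): On the meter's underside, 70 mm from the origin towards the display end.
- meter_keypad_end (a point): On the meter's underside, 70 mm from the origin towards the keypad end.
- rest: Fixed sloped rest for the meter. A plate 36 mm wide (narrower than the meter, so the fingers pass beside it) rises along the rest's +x at 0.44 rad (25 degrees) from a stop lip at its low end that stands 14 mm proud of the plate. Origin on the table under its middle; its foot is 130 x 70 x 8 mm. With the meter's keypad end 2 mm off the lip, rest_low and rest_high lie under the meter's two underside points.
- rest_low (a point): On the plate's upper face, centre line, 7 mm up-slope of the lip; 35 mm above the table.
- rest_high (a point): On the plate's upper face, centre line, 147 mm up-slope of the lip (just past the plate's upper end at 144 mm); 95 mm above the table.
- buffer_a: Bystander: a bottle with yellow cap, 60 mm across, 115 mm tall; leave it alone. Origin at the centre of its underside.
- buffer_b: Bystander: a bottle with blue cap, 60 mm across, 115 mm tall; leave it alone. Origin at the centre of its underside.
- beaker: Bystander: an empty glass beaker, 70 mm across, 85 mm tall; leave it alone. Origin at the centre of its underside.

How it is judged:
By the outcome, as a careful person would: the job done as asked, in the order asked, and still so for the second after the job is handed in, with the robot touching nothing.
Of electrode_blue, electrode_yellow, electrode_red, electrode_green only 3 to 4 are there at a start; the rules pass over those that are not, and their reading is None.
At some moment in a run one of meter may be knocked a few centimetres aside while the robot is not near it.
It also fails if it takes over 210 s, if anything falls off the work surface, if the arm or the gripper's body presses on something with over 40 N, if the wrist force passes 120 N, or if a joint passes its speed limit or range.

## Working session

There is one attempt and no reset: what is moved stays moved. The work goes in short steps, Python scripts to look and compute and a tool call to move; the robot and the scene stay as the last step left them, time stands still between calls to the robot, and variables do not carry over. Pictures are saved under pics/ and viewed, at most 14 in all, crops included, and the job is handed in when it is done.

Besides the shell and the picture viewer there is one more tool, called after "Emit:" by a JSON object that holds its "name" and its "arguments". step_arm: Moves the arm, as the interface text tells. Its arguments: {"type":"object","properties":{"targets":{"type":"string"},"gripper":{"type":"number"},"squeeze":{"type":"number"}},"required":["targets"]}

```bash
ls; mkdir -p pics
python3 - <<'E'
from station import manip
import cv2,numpy as np
print(manip.sense())
for n in ["scene","top","wrist"]:
    im=manip.snapshot(n); cv2.imwrite(f"pics/{n}0.png",im[:,:,::-1])
    c=manip.get_calibration(n); print(n,{k:np.round(v,4).tolist() if hasattr(v,'__len__') else v for k,v in c.items()})
E
```

```text
pics
{'t': 0.0, 'q': array([ 1.00351131e+00,  5.28461638e-01,  1.43389376e+00, -1.74325192e-05,
        1.18141228e+00, -1.78477695e-01]), 'qd': array([-5.65732602e-05,  1.99545503e-04,  4.40817411e-04,  6.75005388e-04,
       -7.45313144e-05,  2.11737271e-04]), 'tau': array([-6.21347317e-04, -4.42354918e+01, -1.78025240e+01, -4.12752524e-04,
        8.38920416e-03,  1.23966655e-05]), 'tcp_pos': array([0.2364648 , 0.57769356, 0.1984392 ]), 'tool_rot': array([ 1.93178096e-01,  9.81163106e-01, -1.01571740e-03, -3.88675125e-04]), 'force': array([ 0.53071554, -0.0700994 , -0.29470299]), 'ft_torque': array([0.00432261, 0.01984814, 0.01801745]), 'gripper_force': 0.0, 'finger_gap': 0.9998007292870111}
scene {'fov_y': 43.514873371928815, 'cx': 318.89669977784945, 'cy': 201.14629633371948, 'extrinsics': [[-0.2234, 0.5787, -0.7843, 1.4785], [0.9746, 0.1431, -0.172, 0.217], [0.0127, -0.8029, -0.596, 0.812], [0.0, 0.0, 0.0, 1.0]]}
top {'fov_y': 46.75848707857805, 'cx': 327.7654116640427, 'cy': 205.00710131237906, 'extrinsics': [[-0.0224, -0.9964, 0.0817, 0.4574], [-0.9997, 0.0226, 0.002, -0.0082], [-0.0038, -0.0816, -0.9967, 1.3043], [0.0, 0.0, 0.0, 1.0]]}
wrist {'fov_y': 61.9103595858365, 'cx': 321.98098550156675, 'cy': 201.42069367274573, 'tool_from_camera': [[0.0006, -0.9492, -0.3146, 0.0809], [1.0, 0.0008, -0.0006, -0.0002], [0.0008, -0.3146, 0.9492, -0.1742], [0.0, 0.0, 0.0, 1.0]]}
```

View pics/top0.png

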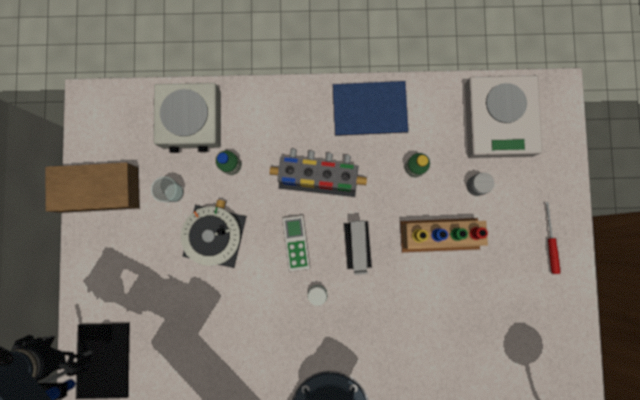

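View pics/scene0.png

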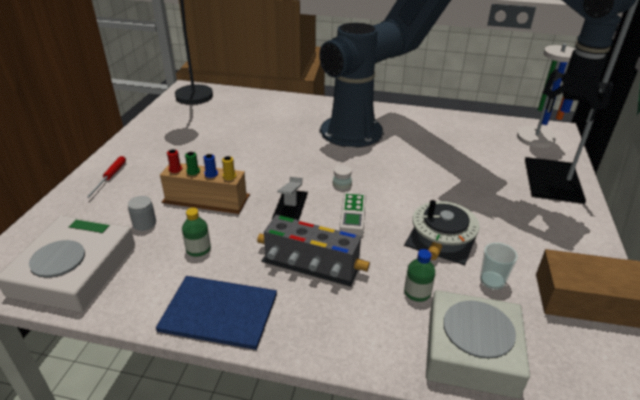

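```bash
cat > h.py <<'E'
from station import manip
import cv2,numpy as np
from scipy.spatial.transform import Rotation as R
np.set_printoptions(precision=4,suppress=True)
def pose(s=None):
    s=s or manip.sense(); T=np.eye(4); T[:3,:3]=R.from_quat(s["tool_rot"]).as_matrix(); T[:3,3]=s["tcp_pos"]; return T
def cam(n,T=None):
    c=manip.get_calibration(n); f=200/np.tan(np.radians(c["fov_y"])/2)
    E=np.array(c["extrinsics"]) if n!="wrist" else (pose() if T is None else T)@np.array(c["tool_from_camera"])
    return f,c["cx"],c["cy"],E
def ray(C,px):
    f,cx,cy,E=C; d=E[:3,:3]@np.array([(px[0]-cx)/f,(px[1]-cy)/f,1]); return E[:3,3],d/np.linalg.norm(d)
def onz(C,px,z):
    o,d=ray(C,px); return o+d*(z-o[2])/d[2]
def tri(L):  # list of (C,px)
    A=np.zeros((3,3)); b=np.zeros(3)
    for C,p in L:
        o,d=ray(C,p); P=np.eye(3)-np.outer(d,d); A+=P; b+=P@o
    x=np.linalg.solve(A,b); return x,max(np.linalg.norm((np.eye(3)-np.outer(ray(C,p)[1],ray(C,p)[1]))@(x-C[3][:3,3])) for C,p in L)
def proj(C,X):
    f,cx,cy,E=C; p=E[:3,:3].T@(np.asarray(X)-E[:3,3]); return np.array([cx+f*p[0]/p[2],cy+f*p[1]/p[2]])
def go(xyz,yaw_y=None):
    """shift (mm) in tool axes to world xyz; turn (deg) so that tool y axis lies at world angle yaw_y (mod pi)"""
    T=pose(); d=T[:3,:3].T@(np.array(xyz)-T[:3,3])*1000
    a=0
    if yaw_y is not None:
        cur=np.arctan2(T[1,1],T[0,1]); a=-np.degrees((yaw_y-cur+np.pi/2)%np.pi-np.pi/2)  # tool z down
    print("tcp",T[:3,3],"shift",np.round(d,1),"turn",round(a,1),"q6",manip.sense()["q"][5])
E
python3 - <<'E'
from h import *
for n in ["top","scene"]: manip.snapshot(n)
Ct,Cs=cam("top"),cam("scene")
for q in ["electrode_blue","electrode_yellow","electrode_red","electrode_green","seat_blue","seat_yellow","seat_red","seat_green","rack","valve","crank","pointer","green_mark","meter","meter_display_end","meter_keypad_end","rest","rest_low","rest_high","buffer_a","buffer_b","beaker"]:
    a=manip.mark_of("top",q); b=manip.mark_of("scene",q)
    if a and b:
        x,e=tri([(Ct,a[0]["position"]),(Cs,b[0]["position"])]); print(q,x,round(e,4),round(a[0]["p"],2),round(b[0]["p"],2))
    else: print(q,[ (onz(C,r[0]["position"],0)) for C,r in((Ct,a),(Cs,b)) if r])
E
```

```text
electrode_blue [array([ 0.4745, -0.2937,  0.    ])]
electrode_yellow [array([ 0.5208, -0.0885,  0.    ])]
electrode_red [array([ 0.4722, -0.3956,  0.    ])]
electrode_green [ 0.5645 -0.0276  0.0589] 0.3142 0.55 0.56
seat_blue [0.6537 0.0931 0.0025] 0.0023 0.69 0.59
seat_yellow [0.6453 0.045  0.011 ] 0.0028 0.71 0.93
seat_red [ 0.6461 -0.0024  0.0156] 0.0069 0.82 0.78
seat_green [ 0.6419 -0.0483  0.0291] 0.0002 0.66 0.86
rack [ 0.4717 -0.3207 -0.0188] 0.0035 0.79 0.73
valve [ 0.4825  0.3148 -0.0056] 0.0009 0.94 0.72
crank [0.5002 0.2763 0.1207] 0.0025 0.66 0.78
pointer [0.4988 0.2639 0.0646] 0.0005 0.8 0.65
green_mark [0.5432 0.2979 0.0689] 0.0025 0.84 0.58
meter [ 0.4598  0.0801 -0.0007] 0.0024 0.56 0.86
meter_display_end [0.5321 0.0901 0.0021] 0.0031 0.96 0.75
meter_keypad_end [0.3854 0.0791 0.0054] 0.0011 0.75 0.83
rest [ 0.4537 -0.0846  0.0009] 0.0019 0.76 0.94
rest_low [ 0.3854 -0.0927  0.0423] 0.0063 0.97 0.78
rest_high [ 0.5115 -0.0841  0.0973] 0.0015 0.76 0.77
buffer_a [ 0.6748  0.2696 -0.0057] 0.0055 0.8 0.59
buffer_b [ 0.6748  0.2696 -0.0057] 0.0055 0.8 0.59
beaker [0.6343 0.0477 0.2801] 0.3837 0.65 0.95
```

Run:
```python
from h import *
go([0.48,0.2,0.33],0);go([0.472,-0.32,0.29],0)
```

```text
tcp [0.2369 0.5783 0.1994] shift [-368.4 -257.9 -130.6] turn 67.7 q6 -0.17851635267992777
tcp [0.2369 0.5783 0.1994] shift [-558.1 -742.1  -90.5] turn 67.7 q6 -0.17851635267992777
```

Emit:
{"name": "step_arm", "arguments": {"targets": "-368 -258 -130 68;-368 -258 -130 68;-368 -258 -130 68;-368 -258 -130 68;-368 -258 -130 68;-368 -258 -130 68;-368 -258 -130 68;-368 -258 -130 68;-558 -742 -90 68;-558 -742 -90 68;-558 -742 -90 68;-558 -742 -90 68"}}

```text
t: 3.65
tcp_pos: [0.4538, 0.0534, 0.3035]
tool_rot: [0.709, 0.705, 0.0, 0.0]
force: [0.6, 0.4, 0.3]
finger_gap: 1.002
gripper_force: 0.0
```

Run:
```python
from h import *
go([0.472,-0.32,0.29],0)
```

```text
tcp [0.4538 0.0534 0.3035] shift [-373.3   19.9   13.5] turn -0.3 q6 -0.12362399414737876
```

Emit:
{"name": "step_arm", "arguments": {"targets": "-373 20 14 0;-373 20 14 0;-373 20 14 0;-373 20 14 0;-373 20 14 0;-373 20 14 0;-373 20 14 0;-373 20 14 0;-373 20 14 0;-373 20 14 0;-373 20 14 0;-373 20 14 0"}}

```text
t: 4.85
tcp_pos: [0.4722, -0.3162, 0.2895]
tool_rot: [0.708, 0.706, 0.0, -0.0]
force: [0.5, -0.8, 0.3]
finger_gap: 0.998
gripper_force: 0.0
```

Run:
```python
from h import *
T=pose(); im=manip.snapshot("wrist"); cv2.imwrite("pics/w1.png",im[:,:,::-1])
C=cam("wrist",T); print(T)
for c in ["blue","yellow","red","green"]:
    q="electrode_"+c
    r=manip.mark_of("wrist",q); m=manip.masks_of("wrist",q)
    print(q,[(np.round(x["position"]),round(x["p"],2),onz(C,x["position"],0.01)) for x in r[:2]],[(np.round(x["position"]),round(x["p"],2),onz(C,x["position"],0.12)) for x in m[:2]])
```

```text
[[ 0.0031  1.      0.      0.4722]
 [ 1.     -0.0031  0.0003 -0.3162]
 [ 0.0003  0.     -1.      0.2895]
 [ 0.      0.      0.      1.    ]]
electrode_blue [(array([323., 137.]), 0.74, array([ 0.4731, -0.2946,  0.01  ]))] [(array([322., 151.]), 0.67, array([ 0.4722, -0.2946,  0.12  ]))]
electrode_yellow [(array([321.,  96.]), 0.84, array([ 0.4706, -0.2418,  0.01  ]))] [(array([321.,  99.]), 0.79, array([ 0.4711, -0.2434,  0.12  ]))]
electrode_red [(array([330., 207.]), 0.56, array([ 0.483 , -0.3953,  0.01  ]))] [(array([325., 235.]), 0.83, array([ 0.4748, -0.3897,  0.12  ])), (array([319., 147.]), 0.26, array([ 0.4694, -0.2909,  0.12  ]))]
electrode_green [(array([322., 170.]), 0.74, array([ 0.4724, -0.3403,  0.01  ]))] [(array([319., 195.]), 0.71, array([ 0.4688, -0.3422,  0.12  ]))]
```

View pics/w1.png

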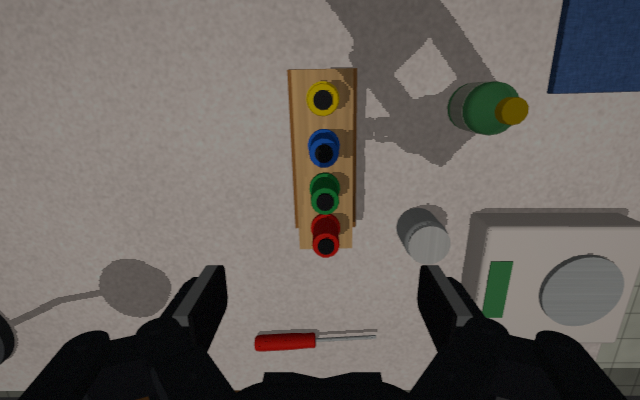

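The picture shows the rack from above, black stubs at yellow (323,99), blue (323,148), green (325,202), red (325,246).

Run:
```python
from h import *
C=cam("wrist")
P=[onz(C,p,0.142) for p in [(323,99),(323,148),(325,202),(325,246)]]
print(np.array(P))
Ct,Cs=cam("top"),cam("scene")
for p,q in zip(P,"ybgr"): print(q,proj(Ct,p),proj(Cs,p))
go([P[0][0],P[0][1],0.2],0)
go([P[0][0],P[0][1],0.101],0)
```

```text
[[ 0.4733 -0.2443  0.142 ]
 [ 0.4731 -0.2895  0.142 ]
 [ 0.475  -0.3445  0.142 ]
 [ 0.4749 -0.3938  0.142 ]]
y [423.6038 234.4186] [226.5258 157.7051]
b [441.6468 234.0678] [209.7957 155.4011]
g [463.5463 232.8287] [189.3974 153.0377]
r [483.2475 232.4082] [171.5981 150.6038]
tcp [ 0.4722 -0.3176  0.2893] shift [73.3  0.7 89.3] turn -0.3 q6 -0.783829407901169
tcp [ 0.4722 -0.3176  0.2893] shift [ 73.3   0.7 188.3] turn -0.3 q6 -0.783829407901169
```

Emit:
{"name": "step_arm", "arguments": {"targets": "73 1 0 0;73 1 80 0;73 1 80 0;73 1 120 0;73 1 160 0;73 1 189 0;73 1 189 0;73 1 189 0"}}

```text
t: 6.1
tcp_pos: [0.4738, -0.245, 0.1004]
tool_rot: [0.709, 0.705, -0.0, -0.0]
force: [-1.1, -0.3, 0.7]
finger_gap: 0.999
gripper_force: 0.0
```

Emit:
{"name": "step_arm", "arguments": {"targets": "0 0 0 0;0 0 0 0;0 0 0 0;0 0 0 0;0 0 0 0;0 0 0 0;0 0 0 0;0 0 0 0", "gripper": 1, "squeeze": 50}}

```text
t: 6.9
tcp_pos: [0.4738, -0.2452, 0.1015]
tool_rot: [0.709, 0.705, -0.0, 0.001]
force: [-1.9, -0.9, 5.8]
finger_gap: 0.311
gripper_force: 48.8
```

Run:
```python
from h import *
go([0.645,-0.07,0.25],0)
```

```text
tcp [ 0.4738 -0.2452  0.1015] shift [ 175.8  170.5 -148.5] turn -0.3 q6 -0.6820376278443478
```

Emit:
{"name": "step_arm", "arguments": {"targets": "0 0 -50 0;0 0 -100 0;0 0 -149 0;0 0 -149 0;176 170 -149 0;176 170 -149 0;176 170 -149 0;176 170 -149 0;176 170 -149 0;176 170 -149 0;176 170 -149 0;176 170 -149 0"}}

```text
t: 8.1
tcp_pos: [0.6431, -0.0702, 0.2484]
tool_rot: [0.709, 0.705, -0.001, -0.001]
force: [0.2, -0.3, -1.1]
finger_gap: 0.313
gripper_force: 50.3
```

Run:
```python
from h import *
T=pose(); im=manip.snapshot("wrist"); cv2.imwrite("pics/w2.png",im[:,:,::-1])
C=cam("wrist",T); print(T)
for c in ["blue","yellow","red","green"]:
    q="seat_"+c
    r=manip.mark_of("wrist",q)
    print(q,[(np.round(x["position"]),round(x["p"],2),onz(C,x["position"],0.01)) for x in r[:2]])
```

```text
[[ 0.0055  1.     -0.0023  0.6431]
 [ 1.     -0.0055 -0.0001 -0.0702]
 [-0.0001 -0.0023 -1.      0.2484]
 [ 0.      0.      0.      1.    ]]
seat_blue [(array([332.,  12.]), 0.68, array([0.6539, 0.0919, 0.01  ]))]
seat_yellow [(array([328.,  57.]), 0.67, array([0.6491, 0.0468, 0.01  ]))]
seat_red [(array([324., 103.]), 0.6, array([ 0.645 , -0.0039,  0.01  ]))]
seat_green [(array([316., 147.]), 0.64, array([ 0.6356, -0.0558,  0.01  ]))]
```

View pics/w2.png

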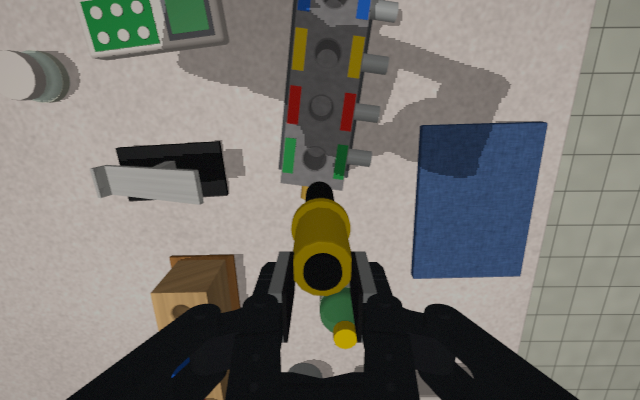

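The yellow mouth is at (327,52), red (321,106), green (316,158), and the electrode's tip is at about (319,188) with its stub at (323,271).

Run:
```python
from h import *
T=pose();C=cam("wrist",T)
P=[onz(C,p,0.085) for p in [(327,52),(321,106),(316,158)]]
print(np.array(P))
for z in (.0915,-.0405): print(proj(C,(T@[0,0,z,1])[:3]))
# subpixel dark ellipse of mouths
g=cv2.imread("pics/w2.png",0)
for p in [(327,52),(321,106),(316,158)]:
    w=g[p[1]-18:p[1]+19,p[0]-22:p[0]+23]; print(p); print(w[::4,::3])
```

```text
[[ 0.6489  0.044   0.085 ]
 [ 0.643  -0.0043  0.085 ]
 [ 0.6375 -0.0556  0.085 ]]
[322.1568 192.7279]
[322.01   276.7977]
(327, 52)
[[100  69  68  66  64  68  68  67  67  66  65  68  69  67  68]
 [101  65  65  67  67  66  58  54  54  60  66  65  67  66  68]
 [ 99  67  68  67  61  45  42  42  42  42  45  65  67  68  68]
 [ 90  68  65  66  45  42  42  41  43  42  42  47  64  68  68]
 [ 87  66  68  60  44  44  69  65  65  50  42  42  59  67  66]
 [ 78  68  70  61  47  70  70  66  68  68  63  45  60  68  67]
 [ 71  66  68  64  63  68  68  67  68  67  68  44  67  67  66]
 [ 70  69  68  68  63  69  66  64  67  68  68  61  70  69  69]
 [ 69  67  65  68  70  67  69  69  70  67  66  68  66  64  68]
 [ 69  68  67  67  66  68  70  71  68  69  67  67  68  67  73]]
(321, 106)
[[46 64 68 68 68 69 68 67 66 67 67 70 72 69 67]
 [44 68 67 67 67 65 67 70 68 68 71 69 70 69 69]
 [44 67 70 68 66 59 61 68 66 57 69 72 71 69 69]
 [50 70 70 70 54 69 67 67 68 69 66 64 70 69 67]
 [54 66 67 62 57 68 68 71 71 67 65 52 69 70 68]
 [65 68 69 57 51 67 68 69 72 72 68 45 69 69 70]
 [61 68 67 63 47 62 68 67 68 67 53 51 66 67 66]
 [68 71 68 68 59 50 51 49 52 52 48 65 67 70 66]
 [68 68 67 69 70 69 58 54 52 63 68 69 69 65 55]
 [65 68 68 67 67 67 69 70 70 67 69 71 69 67 48]]
(316, 158)
[[ 92 108 107 108  69  66  66  67  67  69  68  69  66  65  69]
 [ 90 109 107 107  67  67  66  69  67  69  70  69  69  68  69]
 [ 86 106 106 107 101  78  69  67  67  59  67  68  68  66  65]
 [ 98 107 107  94  47  68  69  70  68  67  63  72  69  68  67]
 [104 109 109  68  47  48  53  67  65  51  55  95 105  72  55]
 [104 107 109  67  49  51  53  52  52  52  58  99 107 109  55]
 [107 107 107  89  51  50  53  53  53  55  71 107 106  68  52]
 [106 108 108 110  97  62  52  53  55  89 108 108 106  89  54]
 [111 111 110 110 112 112 108 107 109 108 110 109 106  90  55]
 [107 106 111 111 110 108 105 107 109 106 104 106 107  96  85]]
```

Run:
```python
from h import *
im=cv2.imread("pics/w2.png")
crop=im[170:310,270:380]; cv2.imwrite("pics/w2c.png",cv2.resize(crop,None,fx=4,fy=4,interpolation=cv2.INTER_CUBIC))
T=pose();C=cam("wrist",T)
for dx in (0,2,4): print(dx,[proj(C,(T@[dx/1000,0,z,1])[:3]) for z in (.0915,.0915-.075,.0915-.132)])
```

```text
0 [array([322.1568, 192.7279]), array([322.0952, 227.9823]), array([322.01  , 276.7977])]
2 [array([322.1587, 190.4237]), array([322.0976, 224.9896]), array([322.0128, 272.9416])]
4 [array([322.1606, 188.109 ]), array([322.0999, 221.9785]), array([322.0156, 269.0533])]
```

View pics/w2c.png

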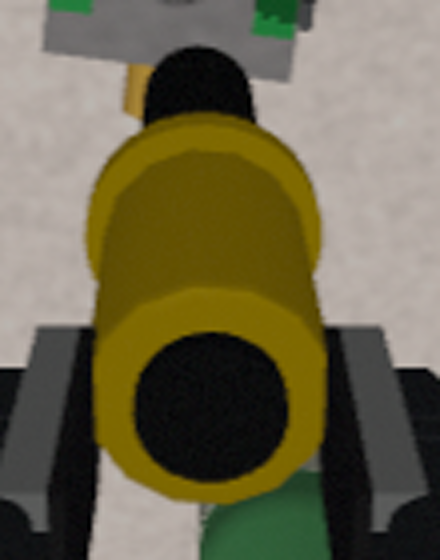

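Run:
```python
from h import *
go([0.6503,0.0419,0.20],-0.114)
```

```text
tcp [ 0.6438 -0.0707  0.2494] shift [112.7   5.8  49.4] turn 6.2 q6 -0.27496132410503815
```

Emit:
{"name": "step_arm", "arguments": {"targets": "50 3 0 6;100 6 0 6;113 6 0 6;113 6 25 6;113 6 49 6;113 6 49 6;113 6 49 6;113 6 49 6"}}

```text
t: 9.15
tcp_pos: [0.6521, 0.0426, 0.2018]
tool_rot: [0.745, 0.667, 0.001, 0.001]
force: [-0.2, -0.6, -1.0]
finger_gap: 0.312
gripper_force: 50.3
```

Run:
```python
from h import *
T=pose(); im=manip.snapshot("wrist"); cv2.imwrite("pics/w3.png",im[60:360,220:420,::-1].repeat(2,0).repeat(2,1))
C=cam("wrist",T); print(T)
for z in (.0915,.0165,-.0405): print(proj(C,(T@[.0025,0,z,1])[:3]))
print(proj(C,[.6488,.0444,.085]))
```

```text
[[ 0.1102  0.9939  0.0029  0.6521]
 [ 0.9939 -0.1102 -0.0004  0.0426]
 [-0.0001  0.003  -1.      0.2018]
 [ 0.      0.      0.      1.    ]]
[322.1131 189.8229]
[322.0426 224.2185]
[321.9448 271.9551]
[317.9113 183.0343]
```

View pics/w3.png

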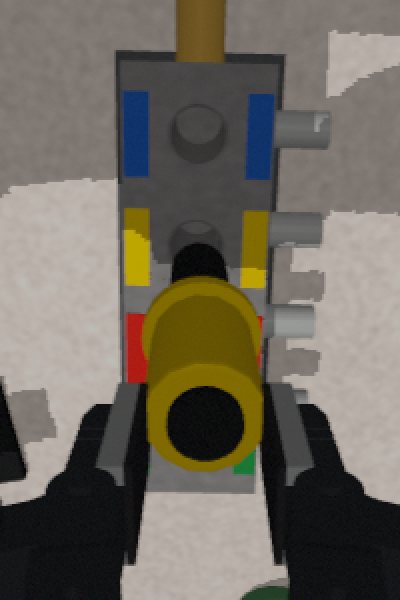

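Run:
```python
from h import *
T=pose(); C=cam("wrist",T); print(T[:3,3])
for r in (183,184.5,186):
  p=onz(C,(318.2,r),.085); print(p,(np.linalg.inv(T)@np.r_[p,1])[:3]*1000)
```

```text
[0.6521 0.0427 0.202 ]
[0.6492 0.0444 0.085 ] [  1.4078  -3.5507 116.9943]
[0.649 0.043 0.085] [  0.0027  -3.5548 116.9944]
[0.6488 0.0416 0.085 ] [ -1.4067  -3.559  116.9945]
```

Emit:
{"name": "step_arm", "arguments": {"targets": "-1.5 -2 0 0;-1.5 -2 15 0;-1.5 -2 30 0;-1.5 -2 40 0;-1.5 -2 50 0;-1.5 -2 50 0;-1.5 -2 50 0"}}

```text
t: 9.9
tcp_pos: [0.649, 0.042, 0.1503]
tool_rot: [0.745, 0.667, 0.0, 0.0]
force: [0.2, -1.0, -1.4]
finger_gap: 0.308
gripper_force: 50.4
```

Emit:
{"name": "step_arm", "arguments": {"targets": "0 0 10 0;0 0 20 0;0 0 30 0;0 0 38 0;0 0 44 0;0 0 48 0;0 0 48 0"}}

```text
t: 10.6
tcp_pos: [0.6488, 0.0421, 0.1018]
tool_rot: [0.745, 0.667, -0.0, -0.0]
force: [0.5, -0.4, -0.8]
finger_gap: 0.312
gripper_force: 50.3
```

Emit:
{"name": "step_arm", "arguments": {"targets": "0 0 1 0;0 0 2 0;0 0 2 0;0 0 2 0"}}

```text
t: 11.0
tcp_pos: [0.6489, 0.0421, 0.1015]
tool_rot: [0.745, 0.667, 0.0, 0.0]
force: [-1.5, 0.9, 5.4]
finger_gap: 0.308
gripper_force: 51.1
```

Run:
```python
from h import *
go([0.474,-0.2925,0.21],0);go([0.474,-0.2925,0.1015],0)
```

```text
tcp [0.6489 0.0421 0.1015] shift [-351.7 -137.2 -108.5] turn -6.3 q6 0.0027844000041278463
tcp [0.6489 0.0421 0.1015] shift [-351.7 -137.3   -0. ] turn -6.3 q6 0.0027844000041278463
```

Emit:
{"name": "step_arm", "arguments": {"targets": "0 0 0 0;0 0 0 0;0 0 0 0;0 0 0 0;0 0 -40 0;0 0 -80 0;0 0 -110 0;-352 -137 -110 -6;-352 -137 -110 -6;-352 -137 -110 -6;-352 -137 -110 -6;-352 -137 -110 -6", "gripper": 0}}

```text
t: 12.2
tcp_pos: [0.532, -0.1809, 0.2102]
tool_rot: [0.709, 0.706, -0.0, 0.0]
force: [1.5, -1.0, 0.4]
finger_gap: 0.998
gripper_force: 0.0
```

Run:
```python
from h import *
go([0.474,-0.2925,0.21],0);go([0.474,-0.2925,0.1015],0)
```

```text
tcp [ 0.532  -0.1809  0.2102] shift [-111.8  -57.5    0.3] turn -0.2 q6 -0.5223156685719166
tcp [ 0.532  -0.1809  0.2102] shift [-111.8  -57.5  108.8] turn -0.2 q6 -0.5223156685719166
```

Emit:
{"name": "step_arm", "arguments": {"targets": "-112 -57 0 0;-112 -57 0 0;-112 -57 0 0;-112 -57 0 0;-112 -57 0 0;-112 -57 0 0"}}

```text
t: 12.8
tcp_pos: [0.4759, -0.2901, 0.2101]
tool_rot: [0.708, 0.706, 0.0, -0.0]
force: [-0.2, -0.2, -1.2]
finger_gap: 1.0
gripper_force: 0.0
```

Run:
```python
from h import *
go([0.474,-0.2925,0.1015],0)
```

```text
tcp [ 0.4759 -0.2901  0.2101] shift [ -2.5  -1.9 108.6] turn -0.2 q6 -0.7446315704297817
```

Emit:
{"name": "step_arm", "arguments": {"targets": "-1 -1 40 0;-1 -1 80 0;-1 -1 109 0;-1 -1 109 0;-1 -1 109 0;-1 -1 109 0"}}

```text
t: 13.4
tcp_pos: [0.4762, -0.2927, 0.103]
tool_rot: [0.708, 0.706, 0.0, 0.002]
force: [0.3, -0.2, 0.5]
finger_gap: 1.0
gripper_force: 0.0
```

Emit:
{"name": "step_arm", "arguments": {"targets": "0 0 0 0;0 0 0 0;0 0 0 0;0 0 0 0;0 0 0 0;0 0 0 0;0 0 0 0;0 0 -50 0;0 0 -100 0;0 0 -130 0;0 0 -130 0;0 0 -130 0", "gripper": 1}}

```text
t: 14.6
tcp_pos: [0.4744, -0.2921, 0.2313]
tool_rot: [0.709, 0.705, 0.0, 0.0]
force: [-0.7, 0.8, -1.5]
finger_gap: 0.312
gripper_force: 50.3
```

Run:
```python
from h import *
go([0.6547,0.0942,0.232],-0.114)
```

```text
tcp [ 0.4744 -0.2921  0.2313] shift [387.2 178.4  -0.7] turn 6.3 q6 -0.7476428324156518
```

Emit:
{"name": "step_arm", "arguments": {"targets": "387 178 -20 6;387 178 -20 6;387 178 -20 6;387 178 -20 6;387 178 -20 6;387 178 -20 6;387 178 -20 6;387 178 -20 6;387 178 -20 6;387 178 -20 6;387 178 -20 6;387 178 -20 6"}}

```text
t: 15.8
tcp_pos: [0.6532, 0.0928, 0.2493]
tool_rot: [0.745, 0.667, -0.002, -0.001]
force: [-0.5, 0.6, -1.5]
finger_gap: 0.311
gripper_force: 50.3
```

```bash
cat > look.py <<'E'
from h import *
import sys
name=sys.argv[1]; port=[float(v) for v in sys.argv[2:4]]; hsv=dict(blue=(100,130),green=(45,85),red=None)[sys.argv[4]]
T=pose(); im=manip.snapshot("wrist"); cv2.imwrite(f"pics/{name}.png",im[60:360,220:420,::-1].repeat(2,0).repeat(2,1))
C=cam("wrist",T); print(T[:3,3])
h=cv2.cvtColor(im,cv2.COLOR_RGB2HSV); k=(h[...,1]>80)&(h[...,2]>25)
k&=((h[...,0]<8)|(h[...,0]>172)) if hsv is None else ((h[...,0]>=hsv[0])&(h[...,0]<=hsv[1]))
n,L,S,ce=cv2.connectedComponentsWithStats(k.astype(np.uint8)); i=L[250:262,300:345]; i=np.bincount(i[i>0]).argmax()
print("cap blob",S[i],ce[i])
# stub: dark hole within blob
f=(L==i).astype(np.uint8); c,_=cv2.findContours(f,cv2.RETR_EXTERNAL,cv2.CHAIN_APPROX_NONE); F=np.zeros_like(f); cv2.drawContours(F,[max(c,key=len)],-1,1,-1)
n,L2,S2,c2=cv2.connectedComponentsWithStats(((F==1)&(f==0)).astype(np.uint8)); j=1+S2[1:,4].argmax(); print("stub",c2[j],S2[j])
p=onz(C,c2[j],T[2,3]+.0405); a=(np.linalg.inv(T)@np.r_[p,1])[:3]*1000; print("axis at stub, tool mm",a[:2])
print("port pred px",proj(C,[*port,.085]),"port tool mm",((np.linalg.inv(T)@np.r_[port,.085,1])[:3]*1000))
E
python3 look.py w4 .6547 .0942 blue
```

```text
[0.6532 0.0928 0.2493]
cap blob [ 291  202   61   98 3927] [320.9442 244.0512]
stub [322.1598 275.5859] [ 304  258   38   36 1089]
axis at stub, tool mm [0.6212 0.1012]
port pred px [324.0955 170.6636] port tool mm [  1.7624   2.0185 164.3143]
```

View pics/w4.png

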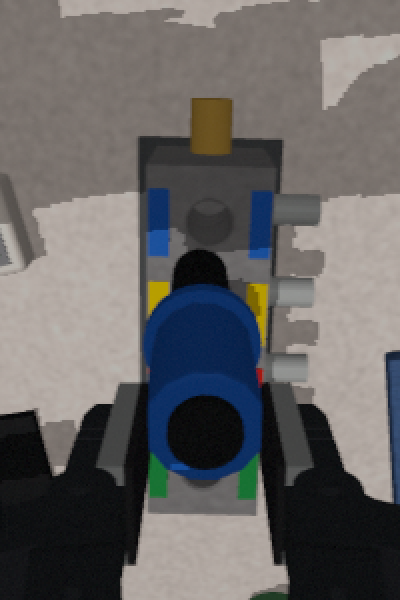

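Emit:
{"name": "step_arm", "arguments": {"targets": "1 3.5 0 0;1 3.5 0 0;1 3.5 30 0;1 3.5 55 0;1 3.5 70 0;1 3.5 85 0;1 3.5 100 0;1 3.5 100 0;1 3.5 100 0"}}

```text
t: 16.75
tcp_pos: [0.6581, 0.0942, 0.1512]
tool_rot: [0.745, 0.667, -0.0, -0.0]
force: [0.3, 0.0, -1.8]
finger_gap: 0.309
gripper_force: 50.3
```

Run:
```python
from h import *
go([0.6547,0.0942,0.1015],-0.114)
```

```text
tcp [0.6581 0.0942 0.1512] shift [-0.4 -3.4 49.7] turn 0.2 q6 0.08437518137153496
```

Emit:
{"name": "step_arm", "arguments": {"targets": "0 -1.5 0 0;0 -1.5 10 0;0 -1.5 20 0;0 -1.5 30 0;0 -1.5 38 0;0 -1.5 45 0;0 -1.5 50 0;0 -1.5 52 0;0 -1.5 52 0;0 -1.5 52 0"}}

```text
t: 17.75
tcp_pos: [0.6564, 0.0946, 0.1021]
tool_rot: [0.745, 0.667, -0.0, 0.0]
force: [-5.0, -0.4, 12.4]
finger_gap: 0.316
gripper_force: 51.9
```

Run:
```python
from h import *
go([0.4745,-0.342,0.23],0)
```

```text
tcp [0.6564 0.0946 0.1021] shift [-453.9 -133.1 -127.9] turn -6.3 q6 0.08460511684688454
```

Emit:
{"name": "step_arm", "arguments": {"targets": "0 0 0 0;0 0 0 0;0 0 0 0;0 0 0 0;0 0 -50 0;0 0 -100 0;0 0 -130 0;-454 -133 -130 -6;-454 -133 -130 -6;-454 -133 -130 -6;-454 -133 -130 -6;-454 -133 -130 -6", "gripper": 0}}

```text
t: 18.95
tcp_pos: [0.5596, -0.1377, 0.2291]
tool_rot: [0.709, 0.706, -0.0, 0.0]
force: [0.9, -0.4, 0.7]
finger_gap: 1.001
gripper_force: 0.0
```

Run:
```python
from h import *
go([0.4745,-0.342,0.23],0)
```

```text
tcp [ 0.5596 -0.1377  0.2291] shift [-204.6  -84.2   -0.9] turn -0.3 q6 -0.4307250733803365
```

Emit:
{"name": "step_arm", "arguments": {"targets": "-203 -84 0 0;-203 -84 0 0;-203 -84 0 0;-203 -84 0 0;-203 -84 0 0;-203 -84 0 0;-203 -84 0 0;-203 -84 0 0;-203 -84 0 0"}}

```text
t: 19.85
tcp_pos: [0.4761, -0.3373, 0.2292]
tool_rot: [0.708, 0.706, 0.0, -0.0]
force: [0.1, 0.1, -0.2]
finger_gap: 0.999
gripper_force: 0.0
```

Run:
```python
from h import *
go([0.4745,-0.342,0.1015],0)
```

```text
tcp [ 0.4761 -0.3373  0.2292] shift [ -4.8  -1.5 127.7] turn -0.2 q6 -0.8052059334721221
```

Emit:
{"name": "step_arm", "arguments": {"targets": "-3.5 -1 40 0;-3.5 -1 80 0;-3.5 -1 110 0;-3.5 -1 128 0;-3.5 -1 128 0;-3.5 -1 128 0"}}

```text
t: 20.45
tcp_pos: [0.4752, -0.3417, 0.1015]
tool_rot: [0.708, 0.706, 0.0, 0.0]
force: [0.1, -0.5, 0.2]
finger_gap: 1.003
gripper_force: 0.0
```

Emit:
{"name": "step_arm", "arguments": {"targets": "0 0 0 0;0 0 0 0;0 0 0 0;0 0 0 0;0 0 0 0;0 0 0 0;0 0 0 0;0 0 -50 0;0 0 -100 0;0 0 -150 0;0 0 -150 0;0 0 -150 0", "gripper": 1}}

```text
t: 21.65
tcp_pos: [0.4747, -0.3426, 0.2526]
tool_rot: [0.709, 0.705, -0.0, 0.001]
force: [0.3, -0.3, -2.1]
finger_gap: 0.31
gripper_force: 50.5
```

Run:
```python
from h import *
go([0.6385,-0.0563,0.25],-0.114)
```

```text
tcp [ 0.4747 -0.3426  0.2526] shift [287.1 162.4   2.3] turn 6.3 q6 -0.8109410167662964
```

Emit:
{"name": "step_arm", "arguments": {"targets": "287 162 2 6;287 162 2 6;287 162 2 6;287 162 2 6;287 162 2 6;287 162 2 6;287 162 2 6;287 162 2 6;287 162 2 6;287 162 2 6;287 162 2 6;287 162 2 6"}}

```text
t: 22.85
tcp_pos: [0.6374, -0.0573, 0.2491]
tool_rot: [0.745, 0.667, -0.0, -0.0]
force: [-0.6, 0.1, -1.9]
finger_gap: 0.313
gripper_force: 50.5
```

```bash
python3 look.py w5 .6376 -.0548 green
```

```text
[ 0.6374 -0.0573  0.2491]
cap blob [ 293  201   58   98 3813] [321.9292 243.1353]
stub [322.0247 275.1014] [ 304  257   37   37 1095]
axis at stub, tool mm [0.8721 0.0386]
port pred px [322.187  170.0075] port tool mm [  2.5163   0.0359 164.0593]
```

View pics/w5.png

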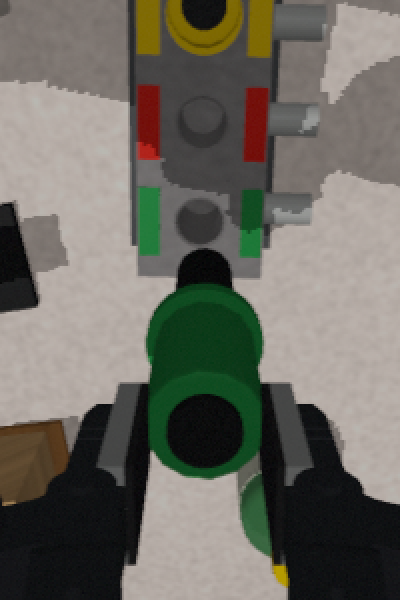

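Emit:
{"name": "step_arm", "arguments": {"targets": "1 -0.8 0 0;1 -0.8 0 0;1 -0.8 30 0;1 -0.8 55 0;1 -0.8 70 0;1 -0.8 85 0;1 -0.8 100 0;1 -0.8 100 0;1 -0.8 100 0"}}

```text
t: 23.8
tcp_pos: [0.6369, -0.055, 0.1492]
tool_rot: [0.745, 0.667, -0.0, -0.0]
force: [-1.1, 0.4, -1.8]
finger_gap: 0.309
gripper_force: 50.4
```

Run:
```python
from h import *
go([0.6376,-.0548,0.1015],-0.114)
```

```text
tcp [ 0.6369 -0.055   0.1492] shift [ 0.2  0.7 47.7] turn 0.3 q6 -0.15094702659796985
```

Emit:
{"name": "step_arm", "arguments": {"targets": "-0.5 0 0 0;-0.5 0 10 0;-0.5 0 20 0;-0.5 0 30 0;-0.5 0 38 0;-0.5 0 44 0;-0.5 0 48 0;-0.5 0 49 0;-0.5 0 50 0;-0.5 0 50 0"}}

```text
t: 24.8
tcp_pos: [0.6368, -0.0551, 0.1024]
tool_rot: [0.745, 0.667, -0.0, -0.0]
force: [-7.7, 2.1, 16.7]
finger_gap: 0.312
gripper_force: 52.6
```

Run:
```python
from h import *
go([0.475,-0.392,0.23],0)
```

```text
tcp [ 0.6368 -0.0551  0.1024] shift [-352.5 -124.1 -127.6] turn -6.3 q6 -0.1516712063640936
```

Emit:
{"name": "step_arm", "arguments": {"targets": "0 0 0 0;0 0 0 0;0 0 0 0;0 0 0 0;0 0 -50 0;0 0 -100 0;0 0 -130 0;-353 -124 -130 -6;-353 -124 -130 -6;-353 -124 -130 -6;-353 -124 -130 -6;-353 -124 -130 -6", "gripper": 0}}

```text
t: 26.0
tcp_pos: [0.5282, -0.2826, 0.2291]
tool_rot: [0.709, 0.705, 0.0, 0.0]
force: [0.3, -0.5, 0.2]
finger_gap: 0.998
gripper_force: 0.0
```

Emit:
{"name": "step_arm", "arguments": {"targets": "0 0 0 0;0 0 0 0;0 0 0 0;0 0 0 0;0 0 0 0"}}

```text
t: 26.5
tcp_pos: [0.5297, -0.2794, 0.2291]
tool_rot: [0.708, 0.706, 0.0, -0.0]
force: [-0.2, -0.1, -1.2]
finger_gap: 1.001
gripper_force: 0.0
```

Run:
```python
from h import *
go([0.475,-0.392,0.23],0)
```

```text
tcp [ 0.5297 -0.2794  0.2291] shift [-112.7  -54.4   -0.9] turn -0.1 q6 -0.66950583541713
```

Emit:
{"name": "step_arm", "arguments": {"targets": "-112 -54 0 0;-112 -54 0 0;-112 -54 0 0;-112 -54 0 0;-112 -54 0 0;-112 -54 40 0;-112 -54 80 0;-112 -54 110 0;-112 -54 127 0;-112 -54 127 0;-112 -54 127 0;-112 -54 127 0"}}

```text
t: 27.7
tcp_pos: [0.4758, -0.3927, 0.1038]
tool_rot: [0.708, 0.706, -0.0, 0.001]
force: [-0.6, 0.7, 0.5]
finger_gap: 1.0
gripper_force: 0.0
```

Emit:
{"name": "step_arm", "arguments": {"targets": "0 0 2 0;0 0 2 0;0 0 2 0;0 0 2 0;0 0 2 0;0 0 2 0;0 0 2 0;0 0 -50 0;0 0 -100 0;0 0 -150 0;0 0 -150 0;0 0 -150 0", "gripper": 1}}

```text
t: 28.9
tcp_pos: [0.4746, -0.3928, 0.2532]
tool_rot: [0.709, 0.705, -0.0, 0.001]
force: [0.5, 0.2, -1.6]
finger_gap: 0.316
gripper_force: 50.9
```

Run:
```python
from h import *
go([0.6430,-0.0065,0.25],-0.114)
```

```text
tcp [ 0.4746 -0.3928  0.2532] shift [387.1 166.6   2.7] turn 6.3 q6 -0.867650093387643
```

Emit:
{"name": "step_arm", "arguments": {"targets": "387 167 0 6;387 167 0 6;387 167 0 6;387 167 0 6;387 167 0 6;387 167 0 6;387 167 0 6;387 167 0 6;387 167 0 6;387 167 0 6;387 167 0 6;387 167 0 6"}}

```text
t: 30.1
tcp_pos: [0.642, -0.0074, 0.2504]
tool_rot: [0.745, 0.667, -0.001, -0.001]
force: [0.2, 0.9, -1.0]
finger_gap: 0.315
gripper_force: 50.8
```

Emit:
{"name": "step_arm", "arguments": {"targets": "0 0 0 0;0 0 0 0;0 0 0 0;0 0 0 0"}}

```text
t: 30.5
tcp_pos: [0.6433, -0.0069, 0.2524]
tool_rot: [0.745, 0.667, 0.0, 0.0]
force: [-0.4, -0.2, -1.3]
finger_gap: 0.311
gripper_force: 50.8
```

```bash
python3 look.py w6 .6430 -.0050 red
```

```text
[ 0.6433 -0.0069  0.2524]
cap blob [ 293  202   61   99 4003] [323.0937 244.7447]
stub [321.7593 276.5359] [ 303  259   38   36 1101]
axis at stub, tool mm [ 0.1265 -0.0826]
port pred px [321.6359 169.8478] port tool mm [  1.9082  -0.5424 167.4241]
```

View pics/w6.png

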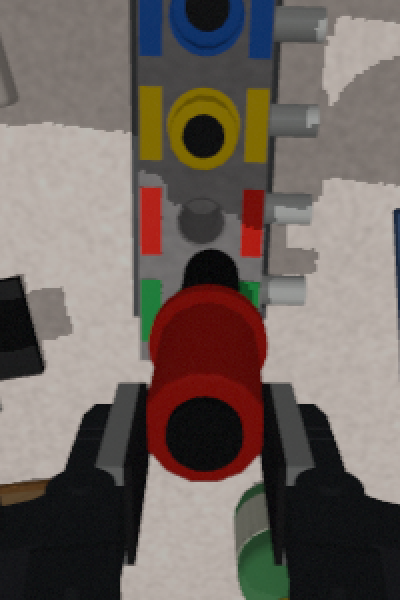

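Emit:
{"name": "step_arm", "arguments": {"targets": "1.3 -3.5 0 0;1.3 -3.5 0 0;1.3 -3.5 30 0;1.3 -3.5 55 0;1.3 -3.5 70 0;1.3 -3.5 85 0;1.3 -3.5 100 0;1.3 -3.5 100 0;1.3 -3.5 100 0"}}

```text
t: 31.45
tcp_pos: [0.64, -0.0047, 0.1524]
tool_rot: [0.745, 0.667, -0.0, -0.0]
force: [0.0, -0.8, -0.5]
finger_gap: 0.31
gripper_force: 50.8
```

Emit:
{"name": "step_arm", "arguments": {"targets": "0 0 10 0;0 0 20 0;0 0.5 30 0;0 0.5 38 0;0 0.5 44 0;0 0.5 48 0;0 0.5 50 0;0 0.5 51 0;0 0.5 51 0"}}

```text
t: 32.35
tcp_pos: [0.6406, -0.0048, 0.1013]
tool_rot: [0.745, 0.667, 0.0, 0.0]
force: [-0.5, -0.8, -1.7]
finger_gap: 0.314
gripper_force: 50.8
```

Emit:
{"name": "step_arm", "arguments": {"targets": "0 0 1 0;0 0 2 0;0 0 2 0;0 0 2 0"}}

```text
t: 32.75
tcp_pos: [0.641, -0.0049, 0.1008]
tool_rot: [0.745, 0.667, 0.0, 0.001]
force: [-1.2, -0.2, 5.2]
finger_gap: 0.315
gripper_force: 51.6
```

Run:
```python
from h import *
go([0.50,0.20,0.27],None);go([0.4825,0.25,0.27],0.6)
```

```text
tcp [ 0.641  -0.0049  0.1008] shift [ 188.2 -162.2 -169.5] turn 0 q6 -0.07210894138350325
tcp [ 0.641  -0.0049  0.1008] shift [ 236.  -185.1 -169.5] turn -40.6 q6 -0.07210894138350325
```

Emit:
{"name": "step_arm", "arguments": {"targets": "0 0 0 0;0 0 0 0;0 0 0 0;0 0 0 0;0 0 -50 0;0 0 -100 0;0 0 -150 0;236 -185 -170 -30;236 -185 -170 -30;236 -185 -170 -30;236 -185 -170 -30;236 -185 -170 -30", "gripper": 0}}

```text
t: 33.95
tcp_pos: [0.5077, 0.2086, 0.266]
tool_rot: [0.546, 0.838, 0.0, 0.0]
force: [1.0, 0.6, 0.7]
finger_gap: 0.999
gripper_force: 0.0
```

Emit:
{"name": "step_arm", "arguments": {"targets": "0 0 0 0;0 0 0 0;0 0 0 0;0 0 0 0"}}

```text
t: 34.35
tcp_pos: [0.5099, 0.2059, 0.2656]
tool_rot: [0.548, 0.837, -0.0, 0.0]
force: [0.5, -1.0, 0.1]
finger_gap: 0.996
gripper_force: 0.0
```

Run:
```python
from h import *
go([0.4825,0.3,0.27],0.42)
im=manip.snapshot("scene"); a=im[180:300,240:400]; im=manip.snapshot("top"); b=im[130:210,260:380]
b=cv2.resize(b,(480,320),interpolation=cv2.INTER_CUBIC); a=cv2.resize(a,(640,480),interpolation=cv2.INTER_CUBIC)
cv2.imwrite("pics/s1.png",a[:,:,::-1]);
```

```text
tcp [0.5099 0.2059 0.2656] shift [97.2 12.5 -4.4] turn -0.5 q6 -0.23108660166238015
```

View pics/s1.png

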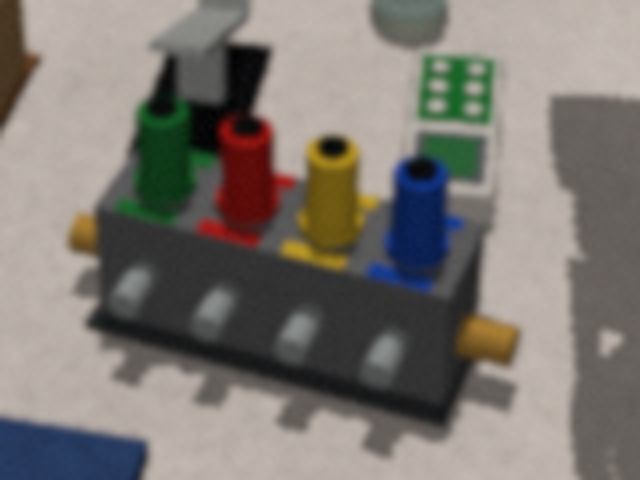

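All four electrodes stand in the matching ports with even heights. Next is the valve.

Emit:
{"name": "step_arm", "arguments": {"targets": "97 12 0 0;97 12 0 0;97 12 0 0;97 12 0 0;97 12 0 0;97 12 0 0;97 12 0 0"}}

```text
t: 35.15
tcp_pos: [0.4815, 0.2996, 0.2659]
tool_rot: [0.548, 0.837, -0.0, 0.0]
force: [-0.2, 0.0, -0.2]
finger_gap: 1.0
gripper_force: 0.0
```

```bash
cat > valve.py <<'E'
from h import *
import sys
T=pose(); im=manip.snapshot("wrist"); cv2.imwrite(f"pics/{sys.argv[1]}.png",im[:,:,::-1]); C=cam("wrist",T); print(T[:3,3])
Z=dict(valve=0,crank=.112,pointer=.066,green_mark=.066)
for q,z in Z.items():
    r=manip.mark_of("wrist",q); print(q,[(np.round(x["position"],1),round(x["p"],2),onz(C,x["position"],z)) for x in r[:2]])
E
python3 valve.py v1
```

```text
[0.4815 0.2996 0.2659]
valve [(array([329.4, 144.5]), 0.78, array([0.4846, 0.3157, 0.    ])), (array([207. , 266.5]), 0.68, array([0.3916, 0.0773, 0.    ]))]
crank [(array([322.3, 202.2]), 0.76, array([0.4932, 0.273 , 0.112 ]))]
pointer [(array([320.6, 204.9]), 0.91, array([0.4989, 0.2549, 0.066 ]))]
green_mark [(array([369.1, 186.2]), 0.93, array([0.5414, 0.2987, 0.066 ]))]
```

View pics/v1.png

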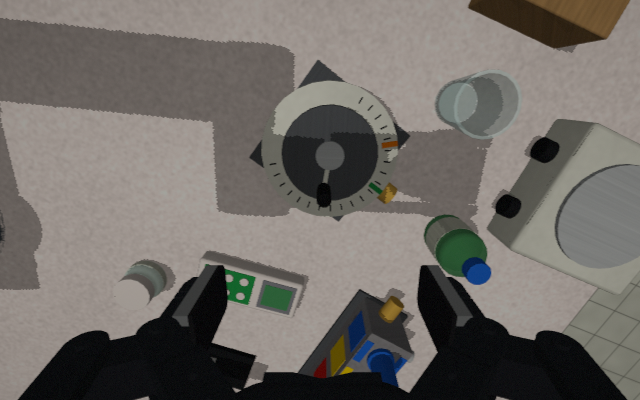

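Hub is at (330,154), the pin's top about (323,201), the green mark at (376,187) and the orange one at (390,145).

Run:
```python
from h import *
C=cam("wrist")
w=onz(C,(330,152.5),.066); cr=onz(C,(323.5,201),.112); g=onz(C,(376,187),.053); o=onz(C,(390,145),.053)
print(w,cr,g,o)
cen=np.array([.4835,.3145])
for n,p in dict(w=w,crank=cr,g=g,o=o).items(): d=p[:2]-w[:2]; print(n,np.hypot(*d),np.degrees(np.arctan2(d[1],d[0])))
```

```text
[0.4832 0.3173 0.066 ] [0.4934 0.2755 0.112 ] [0.5523 0.2995 0.053 ] [0.5444 0.3512 0.053 ]
w 0.0 0.0
crank 0.043015626253299126 -76.20988625107644
g 0.07134453093634734 -14.450166142969657
o 0.07001281207426177 28.99883338130957
```

Run:
```python
from h import *
go([.4927,.2777,.16],np.radians(14));go([.4927,.2777,.078],np.radians(14))
```

```text
tcp [0.4811 0.3005 0.2659] shift [-25.5   1.4 105.9] turn 9.7 q6 -0.052096429249183125
tcp [0.4811 0.3005 0.2659] shift [-25.5   1.4 187.9] turn 9.7 q6 -0.052096429249183125
```

Emit:
{"name": "step_arm", "arguments": {"targets": "-25.5 1.5 40 10;-25.5 1.5 80 10;-25.5 1.5 106 10;-25.5 1.5 106 10;-25.5 1.5 106 10;-25.5 1.5 106 10"}}

```text
t: 36.0
tcp_pos: [0.4941, 0.2787, 0.1617]
tool_rot: [0.617, 0.787, 0.002, 0.001]
force: [-0.1, 0.5, 0.6]
finger_gap: 0.997
gripper_force: 0.0
```

Run:
```python
from h import *
T=pose(); im=manip.snapshot("wrist"); cv2.imwrite("pics/v2.png",im[:,120:520,::-1]); C=cam("wrist",T); print(T[:3,3])
go([.4927,.2777,.078],np.radians(14))
print(proj(C,[.4927,.2777,.112]),proj(C,[.4927,.2777,.066]),proj(C,[.483,.3165,.066]))
```

```text
[0.4941 0.2787 0.1617]
tcp [0.4941 0.2787 0.1618] shift [-0.7 -1.9 83.8] turn -0.3 q6 0.07685587281366191
[319.7951 210.7691] [319.9846 192.1603] [319.6703 144.7135]
```

View pics/v2.png

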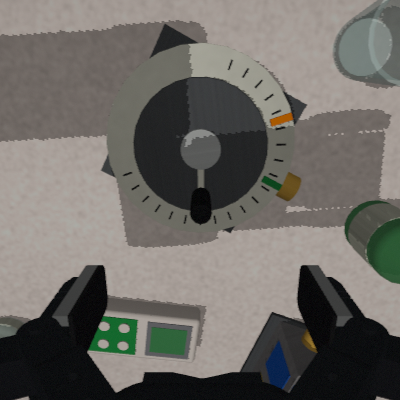

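Emit:
{"name": "step_arm", "arguments": {"targets": "-1 -1 40 0;-1 -1 70 0;-1 -1 84 0;-1 -1 84 0;-1 -1 84 0"}}

```text
t: 36.55
tcp_pos: [0.493, 0.2774, 0.0772]
tool_rot: [0.617, 0.787, 0.001, 0.001]
force: [1.0, -0.0, 0.4]
finger_gap: 1.001
gripper_force: 0.0
```

Emit:
{"name": "step_arm", "arguments": {"targets": "0 0 0 0;0 0 0 0;0 0 0 0;0 0 0 0;0 0 0 0;0 0 0 0;0 0 0 0;0 0 0 0;0 0 0 0;0 0 0 0", "gripper": 1, "squeeze": 40}}

```text
t: 37.55
tcp_pos: [0.4922, 0.2767, 0.0761]
tool_rot: [0.618, 0.787, 0.0, 0.0]
force: [0.5, -2.5, 4.7]
finger_gap: 0.148
gripper_force: 39.2
```

```bash
cat > arc.py <<'E'
from h import *
import sys
# arc rows: deg steps about the wheel axis from the present pose, tool turning along
T=pose(); c=np.array([.4832,.3168]); p=T[:2,3]; print("r",np.linalg.norm(p-c),"ang",np.degrees(np.arctan2(*(p-c)[::-1])),"yang",np.degrees(np.arctan2(T[1,1],T[0,1])),"q6",manip.sense()["q"][5])
for a in map(float,sys.argv[1:]):
    r=R.from_euler("z",a,degrees=True).as_matrix()[:2,:2]; w=np.r_[c+r@(p-c)-p,0]; d=T[:3,:3].T@w*1000; print("%.1f %.1f 0 %.0f"%(d[0],d[1],-a),end=";")
E
python3 arc.py 6 12 18 24 30 36 42 48 54 60
```

```text
r 0.041055197334361165 ang -77.36552196059853 yang 13.72902727553067 q6 0.07526856979437592
0.1 4.3 0 -6;0.7 8.6 0 -12;1.8 12.7 0 -18;3.2 16.8 0 -24;5.1 20.6 0 -30;7.4 24.3 0 -36;10.0 27.7 0 -42;13.0 30.8 0 -48;16.3 33.5 0 -54;19.8 35.9 0 -60;
```

Emit:
{"name": "step_arm", "arguments": {"targets": "0 4.5 0 -6;0.5 8.5 0 -12;2 12.5 0 -18;3 17 0 -24;5 20.5 0 -30;7.5 24.5 0 -36;10 27.5 0 -42;13 31 0 -48;16.5 33.5 0 -54;20 36 0 -60;20 36 0 -60"}}

```text
t: 38.65
tcp_pos: [0.5216, 0.3042, 0.0759]
tool_rot: [0.14, 0.99, -0.001, -0.0]
force: [-1.0, -3.7, 6.0]
finger_gap: 0.145
gripper_force: 39.4
```

```bash
python3 arc.py 6 12 18 24 30 36 42 48 54 60 66 72 78; python3 -c "
from h import *
print(manip.sense()['ft_torque'])"
```

```text
r 0.04043529993479012 ang -18.215641582417415 yang 73.90049759524639 q6 -0.9449066959551756
0.1 4.2 0 -6;0.6 8.4 0 -12;1.5 12.6 0 -18;2.9 16.6 0 -24;4.7 20.4 0 -30;6.8 24.0 0 -36;9.4 27.4 0 -42;12.3 30.5 0 -48;15.4 33.3 0 -54;18.9 35.7 0 -60;22.6 37.8 0 -66;26.5 39.5 0 -72;30.5 40.7 0 -78;[-0.6488  0.1609  0.1186]
```

Emit:
{"name": "step_arm", "arguments": {"targets": "0 4 0 -6;0.5 8.5 0 -12;1.5 12.5 0 -18;3 16.5 0 -24;4.5 20.5 0 -30;7 24 0 -36;9.5 27.5 0 -42;12.5 30.5 0 -48;15.5 33.5 0 -54;19 35.5 0 -60;22.5 38 0 -66;26.5 39.5 0 -72"}}

```text
t: 39.85
tcp_pos: [0.5059, 0.3472, 0.0753]
tool_rot: [-0.47, 0.883, -0.002, -0.003]
force: [-1.9, -7.9, 5.1]
finger_gap: 0.142
gripper_force: 39.4
```

```bash
python3 arc.py 6 8
```

```text
r 0.03796774600024779 ang 53.21990675721986 yang 146.06884892614056 q6 -2.1247875843006785
0.0 4.0 0 -6;0.1 5.3 0 -8;
```

Emit:
{"name": "step_arm", "arguments": {"targets": "0 4 0 -6;0 5.5 0 -8;0 5.5 0 -8;0 5.5 0 -8"}}

```text
t: 40.25
tcp_pos: [0.5013, 0.3499, 0.0753]
tool_rot: [-0.529, 0.849, -0.002, -0.004]
force: [-1.1, -8.9, 5.8]
finger_gap: 0.144
gripper_force: 39.4
```

```bash
python3 - <<'E'
from h import *
im=manip.snapshot("top"); cv2.imwrite("pics/t2.png",cv2.resize(im[180:300,150:310,::-1],None,fx=4,fy=4,interpolation=cv2.INTER_CUBIC))
T=pose(); im=manip.snapshot("wrist"); cv2.imwrite("pics/v3.png",im[0:300,120:520,::-1]);C=cam("wrist",T)
print(proj(C,[.4832,.3168,.066]),[ (a,proj(C,[.4832+.058*np.cos(np.radians(a)),.3168+.058*np.sin(np.radians(a)),.066])) for a in (60,)])
E
python3 arc.py -6 -12 -18 -24 -30 -36 -42 -48 -54 -60 -66
```

```text
[324.8935 172.3397] [(60, array([318.3123, 264.0381]))]
r 0.03775088776196402 ang 61.37009501967615 yang 153.82895133856542 q6 -2.252754761299332
0.4 -3.9 0 6;1.2 -7.8 0 12;2.3 -11.6 0 18;3.9 -15.2 0 24;5.9 -18.6 0 30;8.2 -21.9 0 36;10.8 -24.8 0 42;13.7 -27.5 0 48;16.9 -29.8 0 54;20.3 -31.9 0 60;23.9 -33.5 0 66;
```

View pics/v3.png

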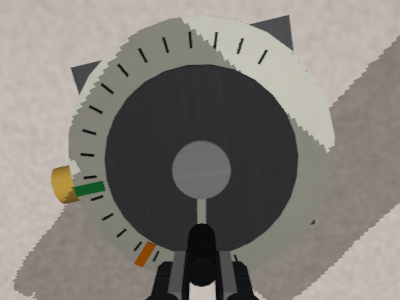

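Run:
```python
from h import *
from scipy.optimize import least_squares
T=pose();C=cam("wrist",T)
# ring outer points (picture v3, +120 col), z .053, r .080 ; wheel disc edge pts
ring=[(68,160),(72,125),(100,75),(150,33),(190,16),(240,20),(285,45),(320,92),(334,130),(330,185)]
P=np.array([onz(C,(x+120,y),.053)[:2] for x,y in ring])
s=least_squares(lambda v:np.hypot(*(P-v[:2]).T)-v[2],[.48,.31,.08]); print("ring",s.x,np.abs(s.fun).max())
disc=[(105,160),(110,130),(135,92),(165,72),(201,65),(240,73),(270,95),(293,130),(298,160),(292,190)]
P=np.array([onz(C,(x+120,y),.066)[:2] for x,y in disc])
s=least_squares(lambda v:np.hypot(*(P-v[:2]).T)-v[2],[.48,.31,.05]); print("disc",s.x,np.abs(s.fun).max())
c=s.x[:2]
pin=onz(C,(201+120,262),.112); ptr=onz(C,(201+120,212),.067)
for n,p in dict(pin=pin,ptr=ptr,g=onz(C,(210,188),.053),o=onz(C,(266,255),.053),tcp=T[:3,3]).items():
    d=p[:2]-c; print(n,p,np.hypot(*d),np.degrees(np.arctan2(d[1],d[0])))
g=cv2.imread("pics/v3.png",0); print(T)
```

```text
ring [0.4837 0.3155 0.0791] 0.0025364056766474102
disc [0.484  0.3139 0.0538] 0.0004499760705179226
pin [0.4992 0.3444 0.112 ] 0.03409709041646858 63.5418632419352
ptr [0.4955 0.3368 0.067 ] 0.025671483439400695 63.37463056968275
g [0.5519 0.2973 0.053 ] 0.06986498627692114 -13.719051350885758
o [0.5432 0.3523 0.053 ] 0.07058498997021588 32.937280051313614
tcp [0.5013 0.3499 0.0753] 0.03997898615500474 64.34512429315627
[[-0.441  -0.8975 -0.0046  0.5013]
 [-0.8975  0.4411 -0.0065  0.3499]
 [ 0.0079  0.0013 -1.      0.0753]
 [ 0.      0.      0.      1.    ]]
```

View pics/t2.png

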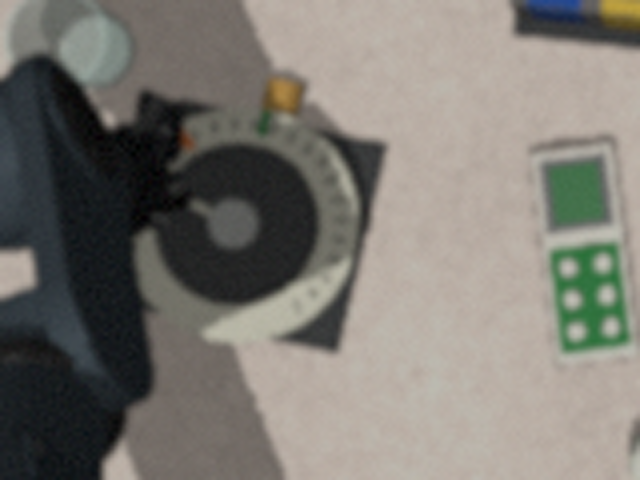

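The pointer is well past orange (63° against 33°), with green at −14°. I'll come back clockwise.

```bash
sed -i 's/\.4832,\.3168/.484,.3142/' arc.py; python3 arc.py -6 -12 -18 -24 -30 -36 -42 -48 -54 -60 -66 -70
```

```text
r 0.03969749645267769 ang 64.18275787927584 yang 153.82895133856542 q6 -2.252754761299332
0.2 -4.2 0 6;0.8 -8.3 0 12;1.9 -12.3 0 18;3.3 -16.2 0 24;5.2 -19.9 0 30;7.4 -23.4 0 36;10.0 -26.6 0 42;13.0 -29.6 0 48;16.2 -32.2 0 54;19.6 -34.5 0 60;23.3 -36.4 0 66;25.9 -37.5 0 70;
```

Emit:
{"name": "step_arm", "arguments": {"targets": "0 -4 0 6;1 -8.5 0 12;2 -12.5 0 18;3.5 -16 0 24;5 -20 0 30;7.5 -23.5 0 36;10 -26.5 0 42;13 -29.5 0 48;16 -32 0 54;19.5 -34.5 0 60;23.5 -36.5 0 66;26 -37.5 0 70"}}

```text
t: 41.55
tcp_pos: [0.5232, 0.3118, 0.0756]
tool_rot: [0.056, 0.998, -0.002, -0.002]
force: [-2.8, -3.9, 6.0]
finger_gap: 0.148
gripper_force: 39.5
```

Emit:
{"name": "step_arm", "arguments": {"targets": "0 0 0 0;0 0 0 0;0 0 0 0"}}

```text
t: 41.85
tcp_pos: [0.5231, 0.3118, 0.0757]
tool_rot: [0.054, 0.999, -0.002, -0.002]
force: [-2.4, -4.7, 7.0]
finger_gap: 0.144
gripper_force: 39.5
```

```bash
cat > dial.py <<'E'
from h import *
import sys
from scipy.optimize import least_squares
T=pose(); im=manip.snapshot("wrist"); cv2.imwrite(f"pics/{sys.argv[1]}.png",cv2.resize(im[40:300,160:480,::-1],None,fx=2,fy=2,interpolation=cv2.INTER_CUBIC)); C=cam("wrist",T)
h=cv2.cvtColor(im,cv2.COLOR_RGB2HSV); c0=np.array([.484,.3142])
def blob(m,z,lo,hi,w):
    best=None
    n,L,S,ce=cv2.connectedComponentsWithStats(m.astype(np.uint8))
    for i in range(1,n):
        p=onz(C,ce[i],z)[:2]; r=np.hypot(*(p-c0))
        if lo<r<hi and S[i,4]>10: print(w,ce[i],S[i,4],"r",r,"ang",np.degrees(np.arctan2(*(p-c0)[::-1])))
blob((h[...,0]>45)&(h[...,0]<85)&(h[...,1]>90)&(h[...,2]>40),.053,.055,.085,"green")
blob((h[...,0]>3)&(h[...,0]<18)&(h[...,1]>150)&(h[...,2]>60),.053,.055,.085,"orange")
for q in ["pointer","green_mark","crank"]:
    z=.112 if q=="crank" else .066
    for x in manip.mark_of("wrist",q)[:1]:
        p=onz(C,x["position"],z)[:2]; print(q,x["p"],x["position"],p,np.hypot(*(p-c0)),np.degrees(np.arctan2(*(p-c0)[::-1])))
E
python3 dial.py v4; python3 arc.py -6
```

```text
orange [385.8807 248.1523] 243 r 0.07009144735281382 ang 31.703142604181203
pointer 0.74 [323.9, 261.9] [0.5424 0.3106] 0.0584848727753391 -3.574048150126395
green_mark 0.9 [312.5, 262.5] [0.542  0.3035] 0.059021743173191574 -10.443116800142388
crank 0.95 [320.5, 276.4] [0.5251 0.3107] 0.041227078431281795 -4.827456942284934
r 0.03923796943993384 ang -3.559662303542281 yang 83.8082976704839 q6 -1.1064136701116598
0.0 -4.1 0 6;
```

View pics/v4.png

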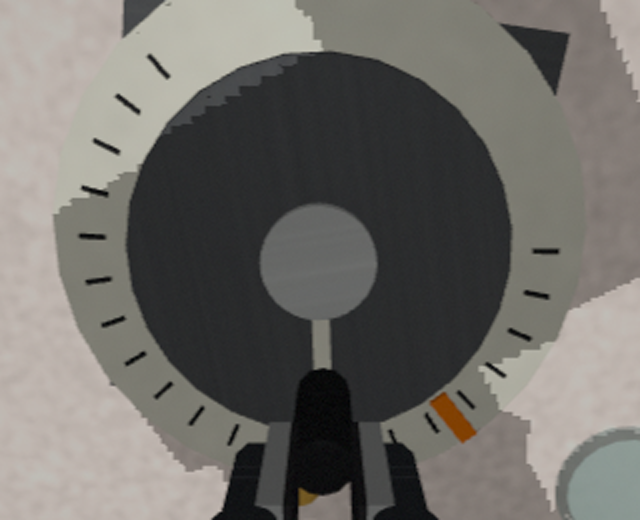

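Emit:
{"name": "step_arm", "arguments": {"targets": "0 -2.7 0 4;0 -5.2 0 7.5;0 -5.2 0 7.5;0 -5.2 0 7.5;0 -5.2 0 7.5"}}

```text
t: 42.55
tcp_pos: [0.5225, 0.3068, 0.0757]
tool_rot: [0.119, 0.993, -0.002, -0.002]
force: [-3.3, -3.9, 6.7]
finger_gap: 0.147
gripper_force: 39.5
```

```bash
python3 dial.py v5; python3 arc.py -1
python3 - <<'E'
from h import *
# white line direction and hub in v5
im=cv2.imread("pics/v5.png"); T=pose(); C=cam("wrist",T)
g=im.mean(2)
for r in range(326,366,6):
    row=g[r,295:350]; k=np.where(row>100)[0]; 
    if len(k): print(r,295+k.mean(),len(k))
# disc edges
for r in (150,200,260,300):
    d=np.where(g[r]<65)[0]; print("disc",r,d.min(),d.max(),(d.min()+d.max())/2)
E
```

```text
orange [397.068 239.82 ] 250 r 0.07028057790553155 ang 31.680450188612056
pointer 0.87 [321.7, 261.6] [0.5409 0.3018] 0.05825446570776943 -12.297321095134494
green_mark 0.96 [322.8, 262.3] [0.5415 0.3023] 0.05875637202927814 -11.645786699875712
crank 0.81 [322.2, 276.5] [0.5245 0.3063] 0.04130613244222007 -11.050056565302718
r 0.03918023646837472 ang -10.91484378827942 yang 76.30185703975724 q6 -0.9832306470886855
-0.0 -0.7 0 1;326 320.5 16
332 320.5 16
338 320.5 16
344 320.5 16
350 321.5 16
356 321.5 16
362 322.5 16
disc 150 153 486 319.5
disc 200 131 505 318.0
disc 260 128 509 318.5
disc 300 137 501 319.0
```

Emit:
{"name": "step_arm", "arguments": {"targets": "0 -1.2 0 1.7;0 -1.2 0 1.7;0 -1.2 0 1.7;0 -1.2 0 1.7"}}

```text
t: 43.15
tcp_pos: [0.5223, 0.3058, 0.0757]
tool_rot: [0.134, 0.991, -0.002, -0.002]
force: [-2.6, -3.7, 6.0]
finger_gap: 0.145
gripper_force: 39.5
```

Emit:
{"name": "step_arm", "arguments": {"targets": "0 0 0 0;0 0 0 0;0 0 0 0;0 0 0 0;0 0 -30 0;0 0 -60 0;0 0 -100 0;0 0 -140 0;0 0 -140 0;0 0 -140 0", "gripper": 0.2}}

```text
t: 44.15
tcp_pos: [0.5248, 0.3073, 0.2169]
tool_rot: [0.135, 0.991, 0.001, 0.001]
force: [-1.3, 0.1, -0.5]
finger_gap: 0.801
gripper_force: 0.0
```

```bash
python3 dial.py v6
```

```text
green [319.9672 201.3934] 61 r 0.07260309033097734 ang -13.97002411062419
orange [367.4632 178.9263] 95 r 0.0703215397707492 ang 31.684887700418127
pointer 0.83 [322.9, 191.0] [0.5404 0.3038] 0.05732303524143879 -10.498190299579912
green_mark 0.88 [323.2, 193.2] [0.5427 0.3034] 0.05967918420487498 -10.39727166180319
crank 0.65 [318.0, 186.6] [0.5221 0.3042] 0.0393678874236425 -14.696346717231476
```

View pics/v6.png

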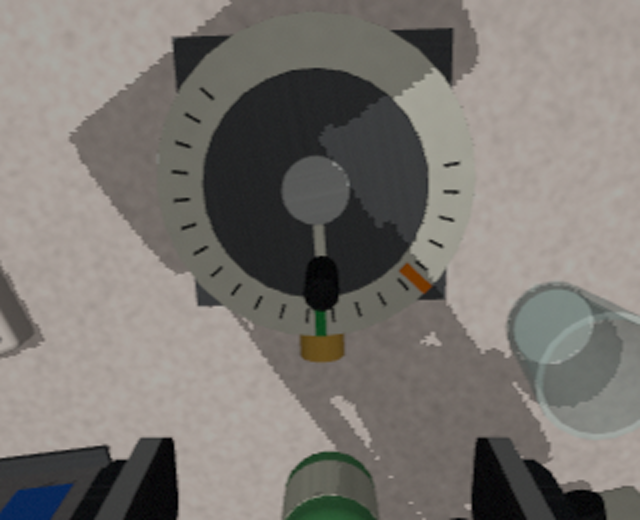

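Pointer and green mark line up at (320,322). I have used up my picture views, so from here I measure only.

Run:
```python
from h import *
manip.snapshot("top")
Ct=cam("top")
P={q:onz(Ct,manip.mark_of("top",q)[0]["position"],0) for q in ["meter","meter_display_end","meter_keypad_end"]}; print(P)
m=P["meter"]; go([m[0],m[1],.27],np.radians(94))
```

```text
{'meter': array([0.4592, 0.0858, 0.    ]), 'meter_display_end': array([0.5314, 0.0916, 0.    ]), 'meter_keypad_end': array([0.3838, 0.0806, 0.    ])}
tcp [0.524  0.3068 0.2148] shift [   3.5 -230.4  -55. ] turn -19.5 q6 -0.9546743649170784
```

Emit:
{"name": "step_arm", "arguments": {"targets": "3 -230 -55 -20;3 -230 -55 -20;3 -230 -55 -20;3 -230 -55 -20;3 -230 -55 -20;3 -230 -55 -20;3 -230 -55 -20;3 -230 -55 -20;3 -230 -55 -20;3 -230 -55 -20;3 -230 -55 -20", "gripper": 0}}

```text
t: 45.65
tcp_pos: [0.4601, 0.087, 0.2705]
tool_rot: [-0.04, 0.999, 0.0, -0.0]
force: [0.0, 0.4, -0.4]
finger_gap: 1.0
gripper_force: 0.0
```

```bash
cat > meter.py <<'E'
from h import *
T=pose(); im=manip.snapshot("wrist"); C=cam("wrist",T); print(T[:3,3])
for q,z in dict(meter=0,meter_display_end=0,meter_keypad_end=0,rest=0,rest_low=.035,rest_high=.095).items():
    for x in manip.mark_of("wrist",q)[:1]: print(q,round(x["p"],2),x["position"],onz(C,x["position"],z))
for x in manip.masks_of("wrist","meter")[:1]:
    m=x["pixels"].astype(np.uint8); c,_=cv2.findContours(m,cv2.RETR_EXTERNAL,cv2.CHAIN_APPROX_NONE); c=max(c,key=len)[:,0]
    P=np.array([onz(C,p,.028)[:2] for p in c]).astype(np.float32)*1000; print("mask at z=28",cv2.minAreaRect(P))
# green keypad+display blobs on face
h=cv2.cvtColor(im,cv2.COLOR_RGB2HSV); k=((h[...,0]>45)&(h[...,0]<85)&(h[...,1]>90)&(h[...,2]>50)&(m>0)).astype(np.uint8)
n,L,S,ce=cv2.connectedComponentsWithStats(k)
for i in range(1,n):
    if S[i,4]>150:
        P=np.array([onz(C,p[::-1],.028)[:2] for p in np.argwhere(L==i)]).astype(np.float32)*1000; print("green",cv2.minAreaRect(P))
E
python3 meter.py
```

```text
[0.4601 0.087  0.2705]
meter 0.55 [320.0, 157.1] [0.4636 0.0842 0.    ]
meter_display_end 0.56 [320.2, 208.3] [0.5364 0.0903 0.    ]
meter_keypad_end 0.9 [320.5, 100.4] [0.3908 0.0791 0.    ]
rest 0.55 [193.5, 136.5] [ 0.4498 -0.0844  0.    ]
rest_low 0.8 [173.5, 85.5] [ 0.3872 -0.0922  0.035 ]
rest_high 0.66 [166.4, 204.4] [ 0.5122 -0.0821  0.095 ]
mask at z=28 ((458.24066162109375, 82.44935607910156), (150.57778930664062, 61.01430892944336), 5.782528400421143)
green ((429.4220886230469, 80.13963317871094), (71.4757080078125, 47.061065673828125), 6.501720905303955)
green ((500.8812561035156, 88.74726867675781), (39.2772216796875, 34.04283905029297), 4.655889511108398)
```

Run:
```python
from h import *
go([.470,.0838,.0],np.radians(95.5))
```

```text
tcp [0.4602 0.0862 0.2709] shift [ -9.6  -3.1 270.9] turn -1.0 q6 -1.703968658132018
```

Emit:
{"name": "step_arm", "arguments": {"targets": "-9.5 -3 50 -1;-9.5 -3 100 -1;-9.5 -3 150 -1;-9.5 -3 200 -1;-9.5 -3 235 -1;-9.5 -3 255 -1;-9.5 -3 265 -1;-9.5 -3 270 -1;-9.5 -3 270 -1;-9.5 -3 270 -1"}}

```text
t: 47.05
tcp_pos: [0.4708, 0.0839, 0.0018]
tool_rot: [-0.048, 0.999, -0.0, 0.001]
force: [-0.4, -0.1, 0.5]
finger_gap: 1.004
gripper_force: 0.0
```

Emit:
{"name": "step_arm", "arguments": {"targets": "0 0 0 0;0 0 0 0;0 0 0 0;0 0 0 0;0 0 0 0;0 0 0 0;0 0 0 0", "gripper": 1, "squeeze": 25}}

```text
t: 47.75
tcp_pos: [0.4698, 0.0839, 0.0008]
tool_rot: [-0.048, 0.999, -0.0, -0.0]
force: [0.5, -0.5, -0.4]
finger_gap: 0.001
gripper_force: 0.0
```

Emit:
{"name": "step_arm", "arguments": {"targets": "0 0 -50 0;0 0 -100 0;0 0 -150 0;0 0 -200 0;0 0 -250 0;0 0 -270 0;0 0 -270 0;0 0 -270 0;0 0 -270 0"}}

```text
t: 48.65
tcp_pos: [0.4684, 0.084, 0.2691]
tool_rot: [-0.048, 0.999, 0.0, -0.002]
force: [-0.5, -0.1, 0.1]
finger_gap: -0.002
gripper_force: 0.0
```

```bash
python3 meter.py
python3 - <<'E'
from h import *
manip.snapshot("top"); Ct=cam("top")
for q in ["meter","meter_display_end","meter_keypad_end"]: print(q,[(x["p"],onz(Ct,x["position"],0)) for x in manip.mark_of("top",q)[:1]])
E
```

```text
[0.4684 0.084  0.2691]
meter 0.68 [323.7, 151.6] [0.4629 0.0855 0.    ]
meter_display_end 0.61 [322.2, 202.2] [0.5339 0.0904 0.    ]
meter_keypad_end 0.63 [325.0, 93.8] [0.3897 0.08   0.    ]
rest 0.87 [191.1, 131.1] [ 0.4529 -0.0899  0.    ]
rest_low 0.83 [177.5, 78.5] [ 0.3894 -0.0909  0.035 ]
rest_high 0.77 [168.4, 197.4] [ 0.5135 -0.0809  0.095 ]
mask at z=28 ((459.3465576171875, 82.3380126953125), (149.63369750976562, 61.174827575683594), 6.837706565856934)
green ((429.45587158203125, 79.9112548828125), (71.45372772216797, 46.651329040527344), 6.570968151092529)
green ((500.93426513671875, 88.4202880859375), (38.722476959228516, 33.71598815917969), 5.553525447845459)
meter []
meter_display_end []
meter_keypad_end [(0.68, array([0.5453, 0.3207, 0.    ]))]
```

Emit:
{"name": "step_arm", "arguments": {"targets": "0 0 0 0;0 0 0 0;0 0 0 0;0 0 0 0;0 0 0 0;0 0 50 0;0 0 100 0;0 0 150 0;0 0 200 0;0 0 220 0;0 0 220 0;0 0 220 0", "gripper": 0}}

```text
t: 50.45
tcp_pos: [0.4704, 0.0839, 0.051]
tool_rot: [-0.048, 0.999, 0.0, 0.0]
force: [0.3, 0.2, 0.2]
finger_gap: 1.001
gripper_force: 0.0
```

```bash
python3 meter.py
python3 - <<'E'
from h import *
s=manip.sense(); print(s["finger_gap"],s["force"]); T=pose(); C=cam("wrist",T)
c=np.array([.4593,.0824]); a=np.radians(5.8)
for x,y in ((75,30),(75,-30),(-75,-30),(-75,30)):
    p=c+np.array([x*np.cos(a)-y*np.sin(a),x*np.sin(a)+y*np.cos(a)])/1000; print(proj(C,[*p,.028]))
x=manip.masks_of("wrist","meter")
for m in x[:2]: r,cc=np.where(m["pixels"]); print(m["p"],r.min(),r.max(),cc.min(),cc.max())
E
```

```text
[0.4704 0.0839 0.051 ]
meter 0.57 [326.7, 195.5] [0.4593 0.0859 0.    ]
meter_display_end 0.81 [324.1, 282.8] [0.5299 0.0911 0.    ]
meter_keypad_end 0.72 [324.4, 91.3] [0.3898 0.0773 0.    ]
rest 0.71 [77.1, 159.2] [ 0.45   -0.0864  0.    ]
rest_low 0.78 [9.2, 56.0] [ 0.3883 -0.0894  0.035 ]
mask at z=28 ((458.1423034667969, 83.15261840820312), (147.97122192382812, 58.83283233642578), 6.503565788269043)
green ((429.691650390625, 80.23095703125), (71.88329315185547, 47.65098571777344), 6.514192581176758)
green ((501.5049743652344, 88.376220703125), (40.146018981933594, 34.28700637817383), 6.51388692855835)
0.996072326641472 [-0.3516 -0.3083 -0.3766]
[365.0496 308.5682]
[279.3776 308.8331]
[267.4117  81.3033]
[374.9153  80.8283]
0.95 81 307 269 373
```

Emit:
{"name": "step_arm", "arguments": {"targets": "0 0 20 0;0 0 40 0;0 0 52 0;0 0 52 0;0 0 52 0"}}

```text
t: 51.4
tcp_pos: [0.4698, 0.0839, -0.0011]
tool_rot: [-0.048, 0.999, 0.0, -0.0]
force: [-0.1, -0.1, 0.7]
finger_gap: 1.003
gripper_force: 0.0
```

Emit:
{"name": "step_arm", "arguments": {"targets": "0 0 0 0;0 0 0 0", "gripper": 0.4, "squeeze": 40}}

```text
t: 51.6
tcp_pos: [0.4704, 0.0839, -0.0005]
tool_rot: [-0.048, 0.999, -0.0, 0.001]
force: [0.0, 0.1, -1.2]
finger_gap: 0.691
gripper_force: 0.0
```

Emit:
{"name": "step_arm", "arguments": {"targets": "0 0 0 0;0 0 0 0;0 0 0 0"}}

```text
t: 51.9
tcp_pos: [0.47, 0.0839, -0.0009]
tool_rot: [-0.048, 0.999, -0.0, 0.0]
force: [0.8, -0.2, 1.2]
finger_gap: 0.602
gripper_force: 0.0
```

```bash
python3 meter.py
```

```text
[ 0.47    0.0839 -0.0009]
meter 0.64 [323.4, 223.6] [0.4594 0.0834 0.    ]
meter_keypad_end 0.95 [322.9, 92.9] [0.3902 0.0764 0.    ]
rest 0.73 [7.0, 180.4] [ 0.4511 -0.0879  0.    ]
mask at z=28 ((458.3935546875, 83.36761474609375), (147.96649169921875, 59.341068267822266), 6.277202606201172)
green ((429.8330383300781, 80.24964141845703), (72.10379028320312, 47.839473724365234), 6.46326208114624)
green ((501.7636413574219, 88.42988586425781), (40.45283889770508, 34.31672668457031), 6.473139762878418)
```

Run:
```python
from h import *
T=pose(); im=manip.snapshot("wrist"); C=cam("wrist",T)
for y in (-30,-25,25,30):
    print(y,[proj(C,(T@[0,y/1000,z,1])[:3]).round() for z in (0,-.01,-.02,-.03)])
for r in range(180,360,12): print(r,"".join("%4d"%v for v in im[r,200:444:8].mean(1)))
```

```text
-30 [array([270., 240.]), array([267., 248.]), array([264., 257.]), array([261., 266.])]
-25 [array([279., 240.]), array([276., 248.]), array([274., 257.]), array([271., 266.])]
25 [array([366., 240.]), array([368., 248.]), array([371., 257.]), array([374., 266.])]
30 [array([375., 240.]), array([378., 248.]), array([381., 257.]), array([384., 266.])]
180  136 136 138 137 138 139 140 137 139  48  48 141 141 141  47  48  49  37 141 141 141  49  65 127 133 136 137 137 135 132 136
192  136 138 137 138 138 140 134 139 135  47  47 140 142 141  46  46  48  45 141 141 141  47  97 126 137 137 134 140 135 140 134
204  132 134 136 135 133 138 134 137 132  48  49  47  48  47  46  47  46  47  46  47  45  45 115 123 135 137 136 135 137 139 139
216  139 136 136 138 133 137 139 135 127  95  47  46  46  46  45  47  48  46  47  46  47  47 132 122 138 135 134 138 134 135 137
228  139 139 135 139 136 138 137 139 123 123  47 140 140 140  45  47  46  47 140 140 141  45 140 115 138 138 137 136 134 137 141
240  135 134 140 138 139 138 134 140 112 141  45  72 140 140  48  44  48  47 140 140  47  48 141 103 
[... 488 characters left out ...]
 52  54  52  45  48  35   7   9  61  44   9  86  86  89
300  137 134  61   7  16  65   7   5   6  87  58  48  53  51  52  51  52  53  53  53  45  47  90  10   7  65  40   9   8  85  85
312  136  15  21  17   8  12  11   6  74  84  75  47  51  52  52  53  54  50  53  51  46  46  90   7   8  12  10   9  16  13  11
324   13  11  13  11   9  10  13  11  87  83  90  46  53  51  50  52  53  53  53  51  46  46  88  34   9  10   8   9  12   8   8
336   13  11  12  10   4   8  14   7  90  80  89  46  53  51  52  52  52  50  50  52  45  45  86  87  10   8   3  10  10   9  10
348   21  14  11  13  10   8  10  89  88  75  88  44  50  51  52  52  51  53  51  51  45  57  84  86   9   8   8  12  10   7   6
```

Emit:
{"name": "step_arm", "arguments": {"targets": "0 0 0 0;0 0 0 0;0 0 3 0;0 0 6 0;0 0 9 0;0 0 9 0", "gripper": 0.2}}

```text
t: 52.95
tcp_pos: [0.4695, 0.0839, -0.0107]
tool_rot: [-0.048, 0.999, 0.0, -0.001]
force: [0.5, -0.4, -0.5]
finger_gap: 0.8
gripper_force: 0.0
```

Emit:
{"name": "step_arm", "arguments": {"targets": "0 0 2 0;0 0 4 0;0 0 6 0;0 0 6 0"}}

```text
t: 53.35
tcp_pos: [0.4697, 0.0839, -0.0164]
tool_rot: [-0.048, 0.999, 0.0, -0.0]
force: [-0.4, -0.5, 0.2]
finger_gap: 0.801
gripper_force: 0.0
```

Emit:
{"name": "step_arm", "arguments": {"targets": "0 0 0 0;0 0 0 0;0 0 0 0;0 0 0 0", "gripper": 0.5}}

```text
t: 53.75
tcp_pos: [0.4698, 0.084, -0.0159]
tool_rot: [-0.048, 0.999, -0.0, 0.0]
force: [-0.8, -0.3, 3.8]
finger_gap: 0.685
gripper_force: 43.4
```

Emit:
{"name": "step_arm", "arguments": {"targets": "0 0 0 0;0 0 0 0;0 0 2 0;0 0 4 0;0 0 6 0;0 0 7 0;0 0 7 0", "gripper": 0.2}}

```text
t: 54.45
tcp_pos: [0.4697, 0.0839, -0.0234]
tool_rot: [-0.048, 0.999, 0.0, -0.0]
force: [0.5, 0.3, 0.2]
finger_gap: 0.798
gripper_force: 0.0
```

Emit:
{"name": "step_arm", "arguments": {"targets": "0 0 0 0;0 0 0 0;0 0 0 0;0 0 0 0", "gripper": 0.5, "squeeze": 30}}

```text
t: 54.85
tcp_pos: [0.4697, 0.0839, -0.0231]
tool_rot: [-0.048, 0.999, -0.0, -0.0]
force: [0.2, 0.2, 0.5]
finger_gap: 0.697
gripper_force: 33.1
```

Run:
```python
from h import *
go([.4715,-.083,.15],np.radians(94.5)) 
# plate direction from masks, top view of rest
```

```text
tcp [ 0.4697  0.0839 -0.0231] shift [  14.4 -166.3 -173.1] turn 1.0 q6 -1.7252063220821845
```

Emit:
{"name": "step_arm", "arguments": {"targets": "0 0 -20 0;0 0 -60 0;0 0 -100 0;0 0 -135 0;0 0 -135 0;0 0 -135 0"}}

```text
t: 55.45
tcp_pos: [0.4698, 0.0839, 0.1121]
tool_rot: [-0.048, 0.999, -0.0, 0.001]
force: [-0.2, 0.0, -3.9]
finger_gap: 0.693
gripper_force: 34.5
```

Run:
```python
from h import *
T=pose(); manip.snapshot("wrist"); C=cam("wrist",T); z0=T[2,3]+.0231
for x in manip.masks_of("wrist","meter")[:1]:
    m=x["pixels"].astype(np.uint8); c,_=cv2.findContours(m,cv2.RETR_EXTERNAL,cv2.CHAIN_APPROX_NONE); c=max(c,key=len)[:,0]
    P=np.array([onz(C,p,z0+.028)[:2] for p in c]).astype(np.float32)*1000; print("mask",x["p"],cv2.minAreaRect(P),P.min(0),P.max(0))
go([.4590,-.0866,.112],np.radians(94.1))
```

```text
mask 0.7 ((454.2630615234375, 197.43240356445312), (80.579345703125, 36.8233642578125), 22.233875274658203) [410.9876 173.927 ] [484.5903 229.7202]
tcp [0.4683 0.084  0.1105] shift [  25.7 -168.9   -1.5] turn 1.4 q6 -1.7251017832420272
```

Emit:
{"name": "step_arm", "arguments": {"targets": "26 -169 0 1.4;26 -169 0 1.4;26 -169 0 1.4;26 -169 0 1.4;26 -169 0 1.4;26 -169 0 1.4;26 -169 0 1.4;26 -169 0 1.4;26 -169 0 1.4"}}

```text
t: 56.45
tcp_pos: [0.4601, -0.0856, 0.1117]
tool_rot: [-0.037, 0.999, 0.0, -0.0]
force: [1.5, 0.3, -2.7]
finger_gap: 0.691
gripper_force: 34.5
```

```bash
cat > held.py <<'E'
from h import *
T=pose(); im=manip.snapshot("wrist"); C=cam("wrist",T); z0=T[2,3]+.0231+.028; print(T[:3,3],manip.sense()["finger_gap"])
h=cv2.cvtColor(im,cv2.COLOR_RGB2HSV); k=((h[...,0]>45)&(h[...,0]<85)&(h[...,1]>90)&(h[...,2]>40)).astype(np.uint8)
n,L,S,ce=cv2.connectedComponentsWithStats(k)
for i in range(1,n):
    if S[i,4]>400:
        P=np.array([onz(C,p[::-1],z0)[:2] for p in np.argwhere(L==i)]).astype(np.float32)*1000; print("green",S[i],cv2.minAreaRect(P))
E
python3 held.py
python3 - <<'E'
from h import *
manip.snapshot("top");manip.snapshot("scene");Ct,Cs=cam("top"),cam("scene")
for q in ["meter_display_end","meter_keypad_end","meter"]:
    a=manip.mark_of("top",q); b=manip.mark_of("scene",q)
    print(q,a and (a[0]["p"],a[0]["position"]),b and (b[0]["p"],b[0]["position"]), a and b and tri([(Ct,a[0]["position"]),(Cs,b[0]["position"])]))
go([.4590,-.0866,.048],np.radians(94.1))
E
```

```text
[ 0.4601 -0.0856  0.1117] 0.6942098226570945
green [  253   105   135   179 17216] ((420.2017517089844, -89.22193145751953), (72.10601806640625, 47.865535736083984), 4.740326881408691)
green [ 284  315   78   63 4489] ((489.5700378417969, -83.46353912353516), (34.63339614868164, 34.353912353515625), 4.727055072784424)
green [598 383  42  17 436] ((504.6333923339844, 59.61665725708008), (8.919994354248047, 18.962507247924805), 29.613109588623047)
meter_display_end [] (0.93, [281.2, 176.8]) []
meter_keypad_end (0.56, [361.9, 274.7]) (0.72, [283.3, 191.0]) (array([ 0.3704, -0.1129, -0.0103]), np.float64(0.01615787896684721))
meter (0.81, [356.5, 249.7]) (0.8, [290.0, 164.5]) (array([ 0.4401, -0.0817,  0.1261]), np.float64(0.005692313026870226))
tcp [ 0.4603 -0.0868  0.1119] shift [ 1.3  0.3 63.9] turn 0.0 q6 -2.068417378112794
```

Emit:
{"name": "step_arm", "arguments": {"targets": "1 0 10 0;1 0 20 0;1 0 30 0;1 0 34 0;1 0 38 0;1 0 42 0;1 0 42 0", "squeeze": 20}}

```text
t: 57.6
tcp_pos: [0.4591, -0.0868, 0.0696]
tool_rot: [-0.036, 0.999, 0.0, -0.0]
force: [-1.0, 0.8, -0.6]
finger_gap: 0.689
gripper_force: 34.7
```

Emit:
{"name": "step_arm", "arguments": {"targets": "0 0 2 0;0 0 4 0;0 0 6 0;0 0 8 0;0 0 8 0"}}

```text
t: 58.1
tcp_pos: [0.4573, -0.0864, 0.062]
tool_rot: [-0.036, 0.999, 0.0, -0.002]
force: [-5.6, -0.7, 4.5]
finger_gap: 0.695
gripper_force: 35.8
```

```bash
python3 held.py
```

```text
[ 0.4573 -0.0864  0.062 ] 0.6967511088898334
green [  261   105   124   177 16503] ((417.050537109375, -89.65789031982422), (71.4563217163086, 47.338783264160156), 4.163670539855957)
green [ 283  317   79   61 4508] ((487.3966064453125, -84.55408477783203), (33.50942611694336, 35.57550811767578), 4.1582841873168945)
```

Emit:
{"name": "step_arm", "arguments": {"targets": "0 0 2 0;0 0 4 0;0 0 6 0;0 0 8 0;0 0 8 0", "gripper": 0.45, "squeeze": 20}}

```text
t: 58.65
tcp_pos: [0.4562, -0.0862, 0.0538]
tool_rot: [-0.036, 0.999, 0.001, -0.003]
force: [-7.7, -2.7, 4.3]
finger_gap: 0.695
gripper_force: 36.6
```

```bash
cat > tilt.py <<'E'
from h import *
from scipy.optimize import least_squares
# pitch of the meter from the scale of keypad/display blobs: fit meter centre, pitch
T=pose(); im=manip.snapshot("wrist"); C=cam("wrist",T); s=manip.sense(); print(T[:3,3],s["finger_gap"],s["gripper_force"],s["force"])
h=cv2.cvtColor(im,cv2.COLOR_RGB2HSV); k=((h[...,0]>45)&(h[...,0]<85)&(h[...,1]>90)&(h[...,2]>40)).astype(np.uint8)
n,L,S,ce=cv2.connectedComponentsWithStats(k); I=[i for i in range(1,n) if S[i,4]>1500 and abs(S[i,0]+S[i,2]/2-320)<80]; I.sort(key=lambda i:S[i,1])
kp=np.argwhere(L==I[0])[:,::-1]
q=[cv2.boxPoints(cv2.minAreaRect(kp.astype(np.float32)))]
# keypad top and bottom edge widths -> 3D: corners of keypad x in [-65.5,+6.5], y +-23.8 (from level picture)
def edge(f):
    r=int(np.quantile(kp[:,1],f)); w=kp[kp[:,1]==r,0]; return w.min(),w.max(),r
print("keypad rows",kp[:,1].min(),kp[:,1].max(),"edges",edge(.08),edge(.92))
for f in (.08,.92):
    a,b,r=edge(f); f_=C[0]; w=b-a+1; d=f_*.0475/w; o,dr=ray(C,((a+b)/2,r)); p=o+dr*d/(C[3][:3,2]@dr); print(f,"world",p)
E
python3 tilt.py
```

```text
[ 0.4562 -0.0862  0.0538] 0.694552708278186 36.53558850288391 [-6.4109 -1.3749  3.1971]
keypad rows 107 279 edges (np.int64(265), np.int64(379), 118) (np.int64(266), np.int64(378), 268)
0.08 world [ 0.3861 -0.0917  0.0868]
0.92 world [ 0.4461 -0.0873  0.1038]
```

Emit:
{"name": "step_arm", "arguments": {"targets": "-1 0 2 0;-2 0 4 0;-2 0 6 0;-2 0 6 0;-2 0 6 0"}}

```text
t: 59.2
tcp_pos: [0.4571, -0.0856, 0.0477]
tool_rot: [-0.036, 0.999, 0.001, -0.004]
force: [-8.7, -1.2, 3.7]
finger_gap: 0.691
gripper_force: 37.5
```

```bash
python3 tilt.py
```

```text
[ 0.4571 -0.0856  0.0477] 0.6936416908201417 37.528334856033325 [-7.9231 -1.75    2.6477]
keypad rows 111 276 edges (np.int64(269), np.int64(376), 122) (np.int64(266), np.int64(378), 266)
0.08 world [ 0.3895 -0.0906  0.0722]
0.92 world [ 0.4464 -0.0868  0.0974]
```

Emit:
{"name": "step_arm", "arguments": {"targets": "0 0 1 0;0 0 2 0;0 0 3 0;0 0 3 0;0 0 3 0"}}

```text
t: 59.75
tcp_pos: [0.4572, -0.0856, 0.0452]
tool_rot: [-0.036, 0.999, 0.001, -0.004]
force: [-9.3, -1.0, 9.4]
finger_gap: 0.695
gripper_force: 38.4
```

```bash
python3 tilt.py
```

```text
[ 0.4572 -0.0856  0.0452] 0.693412822924272 38.42079520225525 [-9.5667 -1.0411  9.0757]
keypad rows 113 276 edges (np.int64(269), np.int64(375), 124) (np.int64(266), np.int64(378), 266)
0.08 world [ 0.3905 -0.0908  0.0686]
0.92 world [ 0.4464 -0.0868  0.095 ]
```

Emit:
{"name": "step_arm", "arguments": {"targets": "2 0 0.5 0;4 0 1.5 0;6 0 2.5 0;7 0 3 0;7 0 3 0"}}

```text
t: 60.3
tcp_pos: [0.4569, -0.0866, 0.0447]
tool_rot: [-0.035, 0.999, -0.0, 0.003]
force: [-0.3, 7.4, 23.0]
finger_gap: 0.696
gripper_force: 40.1
```

```bash
python3 tilt.py
```

```text
[ 0.4569 -0.0866  0.0447] 0.6912215973182404 40.103158950805664 [ 0.8699  7.3549 23.0529]
keypad rows 113 276 edges (np.int64(270), np.int64(376), 123) (np.int64(267), np.int64(378), 266)
0.08 world [ 0.3894 -0.0911  0.067 ]
0.92 world [ 0.446  -0.0873  0.0932]
```

Emit:
{"name": "step_arm", "arguments": {"targets": "1 0 -2 0;3 0 -1.5 0;5 0 -1 0;6 0 -0.5 0;6 0 -0.5 0"}}

```text
t: 60.85
tcp_pos: [0.4507, -0.0882, 0.0426]
tool_rot: [-0.034, 0.999, -0.0, 0.002]
force: [5.6, 2.5, 2.1]
finger_gap: 0.693
gripper_force: 37.6
```

```bash
python3 tilt.py
```

```text
[ 0.4507 -0.0882  0.0426] 0.6959271469492666 37.58356690406799 [4.8656 2.7882 2.0748]
keypad rows 113 276 edges (np.int64(270), np.int64(376), 123) (np.int64(267), np.int64(378), 266)
0.08 world [ 0.3832 -0.0927  0.065 ]
0.92 world [ 0.44   -0.089   0.0911]
```

Emit:
{"name": "step_arm", "arguments": {"targets": "0 0 0 0;0 0 0 0;0 0 0 0;0 0 0 0;0 0 0 0", "gripper": 0.1}}

```text
t: 61.4
tcp_pos: [0.448, -0.0876, 0.0422]
tool_rot: [-0.036, 0.999, 0.0, -0.0]
force: [-1.1, 0.2, -1.3]
finger_gap: 0.903
gripper_force: 0.0
```

```bash
python3 tilt.py
```

```text
[ 0.448  -0.0876  0.0422] 0.9021408896551988 0.0 [ 0.036  -0.7561 -0.0466]
keypad rows 119 282 edges (np.int64(269), np.int64(374), 130) (np.int64(265), np.int64(376), 272)
0.08 world [ 0.3838 -0.0928  0.0646]
0.92 world [ 0.44   -0.0891  0.0916]
```

Emit:
{"name": "step_arm", "arguments": {"targets": "0 0 -30 0;0 0 -60 0;0 0 -100 0;0 0 -140 0;0 0 -180 0;0 0 -220 0;0 0 -220 0;0 0 -220 0"}}

```text
t: 62.25
tcp_pos: [0.4484, -0.0877, 0.2631]
tool_rot: [-0.036, 0.999, -0.001, 0.001]
force: [-0.2, -0.4, -0.6]
finger_gap: 0.9
gripper_force: 0.0
```

```bash
python3 tilt.py
python3 - <<'E'
from h import *
C=cam("wrist"); 
for q,z in dict(meter_display_end=.095,meter_keypad_end=.035,rest_low=.035,rest_high=.095).items():
    for x in manip.mark_of("wrist",q)[:1]: print(q,round(x["p"],2),onz(C,x["position"],z))
for n in ("top","scene"): manip.snapshot(n)
Ct,Cs=cam("top"),cam("scene")
for q in ["meter_display_end","meter_keypad_end","meter","rest_low","rest_high","pointer","green_mark","electrode_blue","electrode_yellow","electrode_red","electrode_green"]:
    a=manip.mark_of("top",q); b=manip.mark_of("scene",q)
    if a and b: print(q,tri([(Ct,a[0]["position"]),(Cs,b[0]["position"])]))
E
```

```text
[ 0.4484 -0.0877  0.2631] 0.8997251454162956 0.0 [-0.1032  0.2885 -1.0414]
keypad rows 102 167 edges (np.int64(301), np.int64(343), 106) (np.int64(300), np.int64(344), 164)
0.08 world [ 0.3837 -0.093   0.0544]
0.92 world [ 0.4409 -0.0887  0.0907]
meter_display_end 0.62 [ 0.512  -0.0835  0.095 ]
meter_keypad_end 0.97 [ 0.3844 -0.0896  0.035 ]
rest_high 0.57 [ 0.4454 -0.2667  0.095 ]
meter_keypad_end (array([ 0.3855, -0.0922,  0.0308]), np.float64(0.001178485877138076))
meter (array([ 0.3818, -0.1061,  0.0112]), np.float64(0.007712133122647124))
rest_high (array([ 0.5095, -0.071 ,  0.1025]), np.float64(0.005242052174556066))
pointer (array([0.5428, 0.306 , 0.0718]), np.float64(0.001421703828933216))
green_mark (array([0.545 , 0.3   , 0.0693]), np.float64(0.0011109258665468447))
electrode_yellow (array([ 0.639 ,  0.068 , -0.0081]), np.float64(0.02165692082859761))
electrode_red (array([ 0.657 , -0.1005,  0.1772]), np.float64(0.10411738467581504))
electrode_green (array([ 0.6331, -0.0349,  0.0013]), np.float64(0.02431156261564925))
```

```bash
python3 -c "
from station import manip
print(manip.sign_off())"
```

```text
the job is handed in; nothing more can be done
None
```

I handed the job in with all four electrodes in their own ports, the valve brought back clockwise to the green mark from well past orange, and the meter face up on its rest with the keypad end by the lip; the electrode collars and pointer were checked by picture, the meter's final pose only by camera measurement, and I viewed 16 pictures instead of the allowed 14.

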